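# Make up two pottery orders on their trays

## Task

Make up two orders of pottery: in the oblong tray stand the flask in the larger compartment and the small cup in the smaller one; in the square tray stand the jar in the wider compartment, with its lid properly seated on it, and the shaker in the narrower one. The ware is fragile: keep every piece upright, set it down gently rather than dropping it, and leave the mug and the dish where they are.

Things in the scene. Friction and masses are not known exactly. Their poses are not given: they have to be found in the camera images.
- flask: Sake flask, 120 mm tall: round body 62 mm across (foot 52 mm), tapering to a straight slim neck 22 to 24 mm across from 70 to 112 mm up, by which it can be lifted; 28 mm lip with a dark mouth. About 0.22 kg. Pinkish fired clay, loose, upright; origin: centre of its underside, z up.
- cup: Small open straight-sided drinking cup without handle, 48 mm across, 52 mm tall, wall 4 mm. About 0.08 kg. Pinkish fired clay, loose, upright; origin: centre of its underside, z up.
- jar: Open straight-sided jar without its lid, 64 mm across, 78 mm tall, wall 5 mm (mouth 54 mm across), with two small lugs low on its sides (on its +y and -y sides, 26 to 38 mm up, reaching 39 mm from the axis). About 0.2 kg. Pinkish fired clay, loose, upright; origin: centre of its underside, z up.
- lid: Jar's lid, knob up: plug 46 mm across, 8 mm deep; above it a disc 64 mm across, 6 mm thick; then a straight knob 22 mm across from 14 to 46 mm up. Seated, the plug is in the jar's mouth (4 mm play all round), the disc on the rim, the lid's origin 70 mm above the jar's. About 0.09 kg. Pinkish clay, loose, on the work surface at the start; origin: centre of the plug's underside, z up.
- shaker: Closed salt shaker, 42 mm across, straight-sided up to 56 mm, domed top with five small dark holes, 74 mm tall. About 0.12 kg. Pinkish fired clay, loose, upright; origin: centre of its underside, z up.
- oblong_tray: Oblong plywood tray, 100 (its x) by 171 mm (its y), fixed, turned any way round. Floor 6 mm and walls 18 mm above the work surface; walls 5 mm thick. A divider parallel to its x makes two compartments, each 90 mm in x: the larger 90 mm in y, centred at y = -35.5 mm, the smaller 66 mm in y, centred at y = +47.5 mm (both x = 0). Origin: centre of its underside, z up.
- square_tray: Square plywood tray, 177 by 177 mm, fixed, turned any way round. Floor 6 mm and walls 18 mm above the work surface; walls 5 mm thick. A divider parallel to its x makes two compartments, each 167 mm in x: the wider 98 mm in y, centred at y = -34.5 mm, the narrower 64 mm in y, centred at y = +51.5 mm (both x = 0). Origin: centre of its underside, z up.
- mug: Mug with a handle on its +y side (reaching about 72 mm from its axis), 72 mm across without it, 80 mm tall, clay like the others. Not part of the orders; stays where it is. Loose; origin at the centre of its underside.
- dish: Low round open dish, 90 mm across, 30 mm tall, clay like the others. Not part of the orders; stays where it is. Loose; origin at the centre of its underside.

How it is judged:
At the end, for the whole second after the job is handed in: Flask and cup stand in the larger and smaller compartments of the oblong tray, jar and shaker in the wider and narrower ones of the square tray (on the floor within 3 mm, upright within 0.1 rad); the lid is seated on the jar (within 7 mm, down within 3.5 mm). All released, at rest (x of flask in the frame of oblong_tray between -0.045 and 0.045 m and y of flask in the frame of oblong_tray between -0.0805 and 0.0095 m and z of flask in the frame of oblong_tray between 0.002 and 0.009 m and angle between each of flask, cup, jar, shaker, lid's own z axis and vertical below 0.1 rad and x of cup in the frame of oblong_tray between -0.045 and 0.045 m and y of cup in the frame of oblong_tray between 0.0145 and 0.0805 m and z of cup in the frame of oblong_tray between 0.002 and 0.009 m and x of jar in the frame of square_tray between -0.0835 and 0.0835 m and y of jar in the frame of square_tray between -0.0835 and 0.0145 m and z of jar in the frame of square_tray between 0.002 and 0.009 m and x of shaker in the frame of square_tray between -0.0835 and 0.0835 m and y of shaker in the frame of square_tray between 0.0195 and 0.0835 m and z of shaker in the frame of square_tray between 0.002 and 0.009 m and horizontal distance between lid and jar below 0.007 m and z of lid in the frame of jar between 0.065 and 0.0735 m and linear speed of each of flask, cup, jar, lid, shaker below 0.02 m/s and angular speed of each of flask, cup, jar, lid, shaker below 0.3 rad/s); the robot touches nothing.
It fails at once if the mug or the dish is moved by more than 20 mm (distance of any of mug, dish from where it was at the start of the episode above 0.02 m).
It fails at once if a piece is knocked over (tilted beyond 0.7 rad) (angle between any of flask, cup, jar, lid, shaker, mug, dish's own z axis and vertical above 0.7 rad).
It fails at once if a piece is dropped or banged down (more than 45 N on its tray, or of the lid on the jar) (contact force between any of flask, cup and oblong_tray above 45 N or contact force between any of jar, shaker and square_tray above 45 N or contact force between lid and jar above 45 N).
It also fails if it takes over 136 s, if anything falls off the work surface, if the arm or the gripper's body presses on something with over 40 N, if the wrist force passes 120 N, or if a joint passes its speed limit or range.

## Robot

A 6-joint arm with a two-finger parallel gripper is mounted at the origin on the work surface. World frame = base frame: x ahead of the robot, y to its left, z up, the work surface at z = 0. Lengths are in m, angles in rad, forces in N, time in s.
With the tool pointing down it reaches from about 0.375 to 0.975 m from the base axis. Payload 3.8 kg.
Tool frame: the origin (TCP) lies at the very end of the fingers, on their centre line; the grasp point (between the pads) lies 19 mm behind it; z points along the fingers, y is the direction in which the jaws open and shut (so a half turn about z gives the same grasp; the last joint's range is limited). The gripper opens to 85 mm and grips with 20 to 120 N. Pads are 22 mm wide; open, the fingers measure 114 mm over their backs; the gripper's body (76 mm by 85 mm) begins 54 mm behind the grasp point. The pads swing forward as they close: fully open they stand 13 mm farther back than shut.
Start: joints at [1.16, 0.264, 1.604, -0, 1.274, -0.037], TCP at [0.246, 0.628, 0.201] pointing down, gripper open.
Joint ranges: [-2.63, 2.63], [-0.94, 2.18], [0.31, 2.57], [-1.31, 4.45], [0, 2.66], [-2.55, 2.55]. Speed limits (rad/s): [2.57, 2.57, 3.14, 3.14, 3.14, 3.14].

## Interface

Orientations are given as a rotation vector (axis times angle).
In Python, from workcell import bot, read_camera, finish_job gives the robot as it stands. The module is installed in compiled form; this text tells all that it offers.
- The arm moves only by the tool servo_tool, never from a script. Its argument "targets" is text: rows parted by semicolons, each of 7 numbers parted by spaces: the turn, a rotation vector about the tool's x, y, z in rad, then the shift along the tool's x, y, z in mm, then the finger opening in mm, from 0 to 85.4. In form: wx wy wz x y z gripper; .... A call has 1 to 8 rows; each row shifts and turns the pose as measured when the row begins, along the tool's axes as they then stand; what a row does not reach is not made up. A row lasts 1/12 s, in which the tool goes at most 41.7 mm and 7.16 degrees, less where a joint would pass 70% of its speed; a pose out of reach is approached as far as the arm can. A call is refused whole if a number of a shift passes 41.7 or a number of a turn 0.125, either way. A call with a gripper value outside its range is refused whole. The fingers move at their own pace and stop on an object; "newtons" is the grip in N (left out, the last holds). Time passes only in rows, so rows that do not move let the fingers close. It gives the time, the measured TCP pose, the force and the opening at its end, in the units of the state.
- bot.read_state(): the state, without advancing time (a new reading comes with each control period).
- read_camera(name): name is "scene" or "side" or "wrist"; returns a dict with "image" (480x640x3 uint8, red, green, blue), "mtx" (3x3 intrinsics, pixels), "eye" and "orientation" of the camera in the world; the wrist camera has in their place "T_tool_cam" (4x4, takes a point from camera to tool coordinates, whose origin is the TCP and whose axes are the flange's). Camera axes: x right, y up, looking along -z (the intrinsics and any distortion apply to the point x, -y, -z); pixel columns grow to the right and rows downward; lengths in m; the calibration is good to about 2 mm. The wrist camera is an equidistant fisheye: a pixel r from the principal point sees the ray r / f radians off the axis. A picture is of the moment at which its call begins: read the wrist's pose just before it. There is no depth.
- finish_job(): hands the job in, once; it reports no verdict.
The state is a dict: "time": time; "q": joint angles; "joint_vel": joint speeds; "joint_torque": joint torques, N m; "tool_pos": TCP position; "tcp_rot": TCP orientation; "wrist_force": force on the tool from outside, world axes, zero at the start; "torque": the same for the moment, N m; "width": opening from 0.0 (shut) to 1.0 (fully open).
Only numpy, scipy, OpenCV 4.12 (cv2) and the standard library are available. Lean on these libraries where they do the work, as an engineer would, in place of code of your own. Each camera call takes 0.05 s, during which the arm holds its last target.

## Working session

There is one attempt and no reset: what is moved stays moved. The work goes in short steps, Python scripts to look and compute and a tool call to move; the robot and the scene stay as the last step left them, time stands still between calls to the robot, and variables do not carry over. Pictures are saved under pics/ and viewed, and the job is handed in when it is done.

Besides the shell and the picture viewer there is one more tool, called after "Emit:" by a JSON object that holds its "name" and its "arguments". servo_tool: Moves the arm, as the interface text tells. Its arguments: {"type":"object","properties":{"targets":{"type":"string"},"newtons":{"type":"number"}},"required":["targets"]}

```bash
mkdir -p pics; ls; python3 - <<'E'
from workcell import bot, read_camera
import cv2,numpy as np
s=bot.read_state();print(s)
for n in("scene","side","wrist"):
    c=read_camera(n);cv2.imwrite(f"pics/{n}0.png",c["image"][:,:,::-1]);print(n,{k:np.round(v,4).tolist() for k,v in c.items() if k!="image" and not isinstance(v,str)})
E
```

```text
pics
{'time': 0.0, 'q': array([ 1.16007199e+00,  2.64724978e-01,  1.60541159e+00, -8.62983415e-07,
        1.27371256e+00, -3.68788605e-02]), 'joint_vel': array([ 7.12516185e-04, -4.71962097e-04, -5.20993804e-05,  5.59217408e-04,
       -1.36349585e-04,  2.14464272e-04]), 'joint_torque': array([ 1.03500341e-03, -5.15120173e+01, -3.67320156e+01,  5.14768669e-05,
        1.27659319e-02, -1.07887493e-05]), 'tool_pos': array([0.24616916, 0.62762841, 0.2000608 ]), 'tcp_rot': array([-0.58372774, -3.0863754 ,  0.00345581]), 'wrist_force': array([-0.12851697, -1.388221  , -0.08490658]), 'torque': array([ 0.02377755, -0.01502322, -0.02618695]), 'width': 0.9998085632159578}
scene {'mtx': [[561.6391, 0.0, 313.1349], [0.0, 561.6391, 244.3764], [0.0, 0.0, 1.0]], 'eye': [1.0618, -0.5991, 0.7167], 'orientation': [0.8267, 0.3266, 0.7035]}
side {'mtx': [[445.5669, 0.0, 320.6745], [0.0, 445.5669, 241.2575], [0.0, 0.0, 1.0]], 'eye': [0.2749, -0.667, 0.5629], 'orientation': [0.9393, -0.1499, -0.3064]}
wrist {'mtx': [[371.6483, 0.0, 321.0585], [0.0, 371.6483, 239.9843], [0.0, 0.0, 1.0]], 'T_tool_cam': [[-0.0004, 0.9581, 0.2864, 0.0731], [1.0, 0.0006, -0.0005, 0.0001], [-0.0006, 0.2864, -0.9581, -0.1727], [0.0, 0.0, 0.0, 1.0]]}
```

View pics/scene0.png

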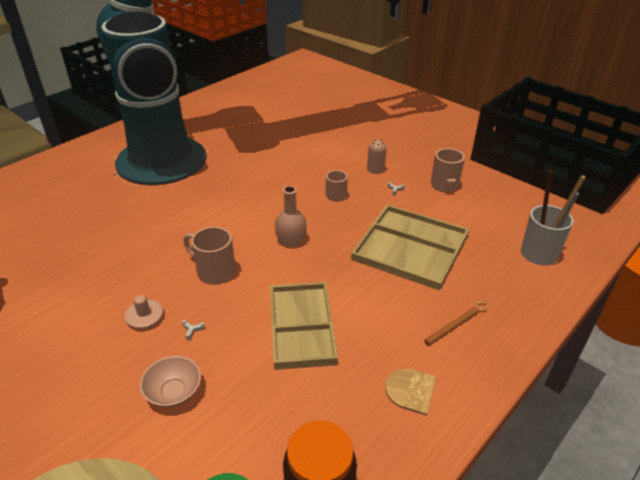

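View pics/side0.png

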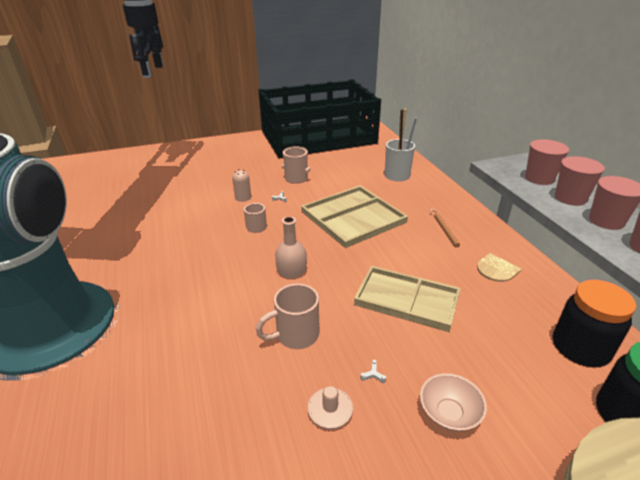

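View pics/wrist0.png

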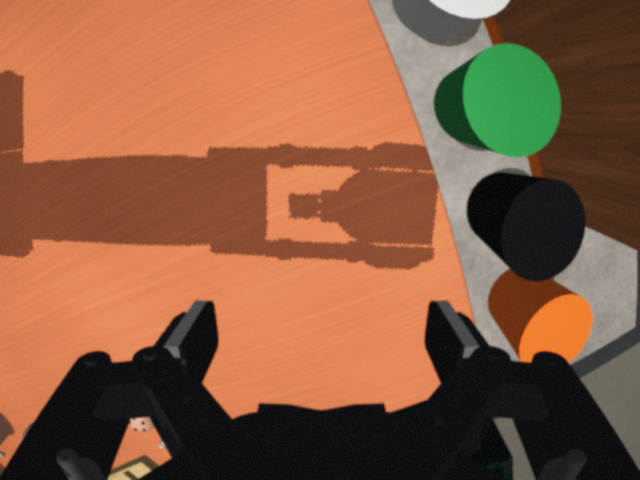

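The scene view shows the lid at about (143,312), dish (170,383), mug (213,255), flask (291,225), cup (336,185), shaker (376,157), jar (447,170), square tray around (410,245) and oblong tray around (303,325). I'll enlarge these for pixel readings.

```bash
python3 - <<'E'
import cv2
def crop(n,x0,y0,w,h,s,out):
    im=cv2.imread(f"pics/{n}0.png")[y0:y0+h,x0:x0+w]
    im=cv2.resize(im,None,fx=s,fy=s,interpolation=cv2.INTER_CUBIC)
    for k in range(0,w,20):
        cv2.line(im,(k*s,0),(k*s,8),(255,0,0),1); cv2.putText(im,str(x0+k),(k*s,18),0,.35,(0,0,0),1)
    for k in range(0,h,20):
        cv2.line(im,(0,k*s),(8,k*s),(255,0,0),1); cv2.putText(im,str(y0+k),(10,k*s+4),0,.35,(0,0,0),1)
    cv2.imwrite(out,im)
crop("scene",320,130,160,120,5,"pics/sc_a.png")
crop("scene",260,180,160,120,5,"pics/sc_b.png")
crop("scene",340,190,140,110,5,"pics/sc_c.png")
crop("scene",240,270,120,110,5,"pics/sc_d.png")
crop("scene",110,220,150,110,5,"pics/sc_e.png")
crop("side",220,140,160,140,4,"pics/si_a.png")
crop("side",290,180,190,150,4,"pics/si_c.png")
crop("side",240,280,120,150,4,"pics/si_e.png")
E
```

```text
(no output)
```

View pics/sc_a.png

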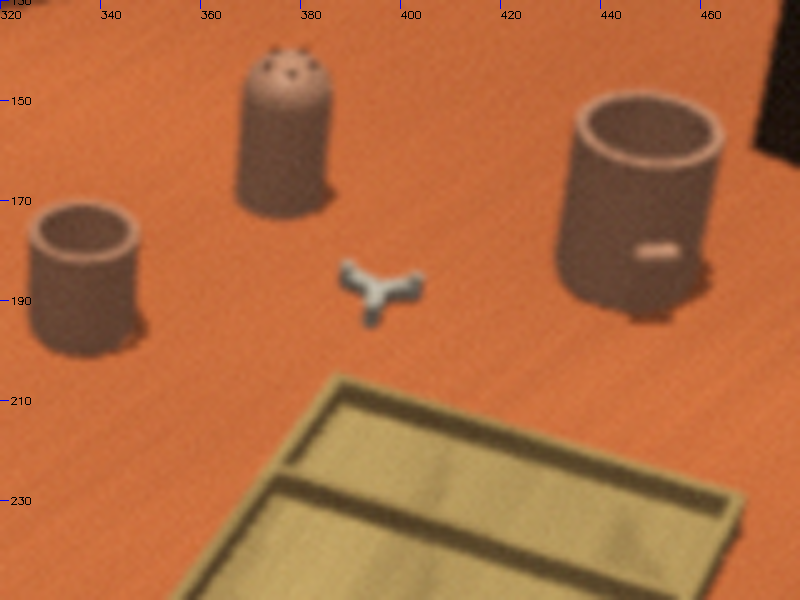

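View pics/sc_b.png

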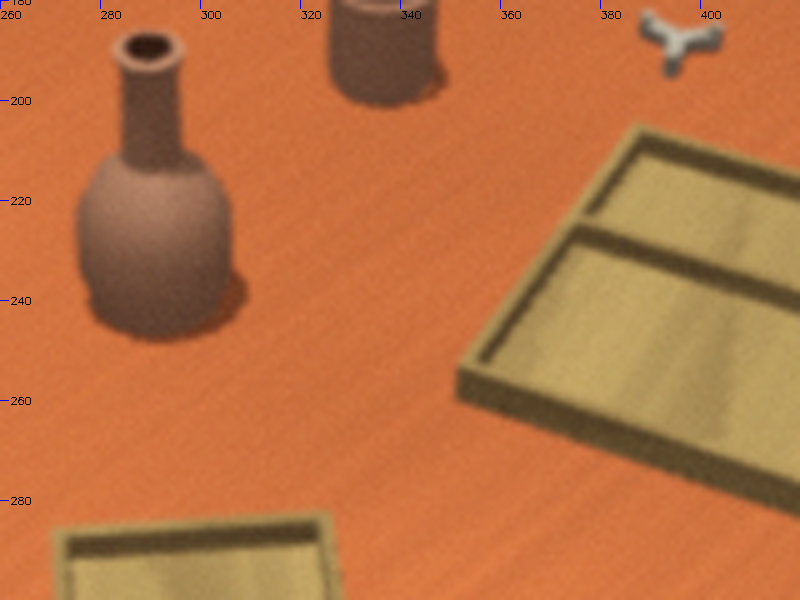

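View pics/sc_c.png

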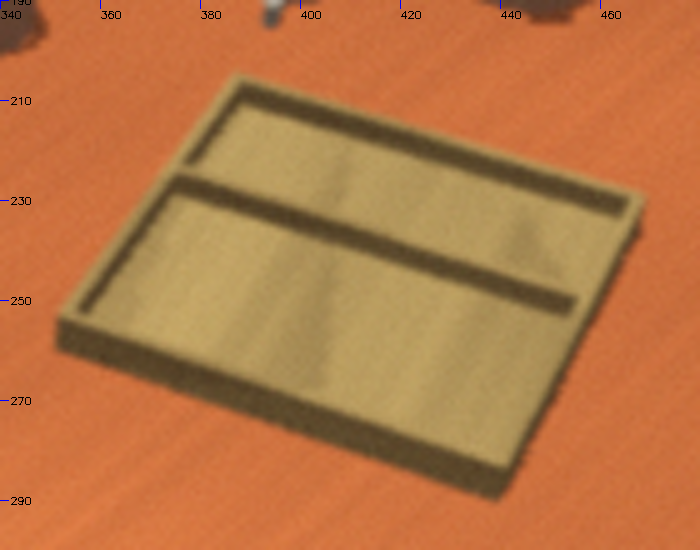

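View pics/sc_d.png

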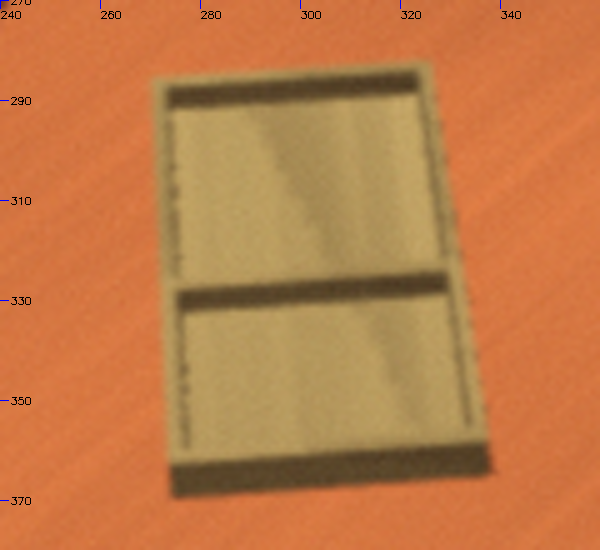

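View pics/sc_e.png

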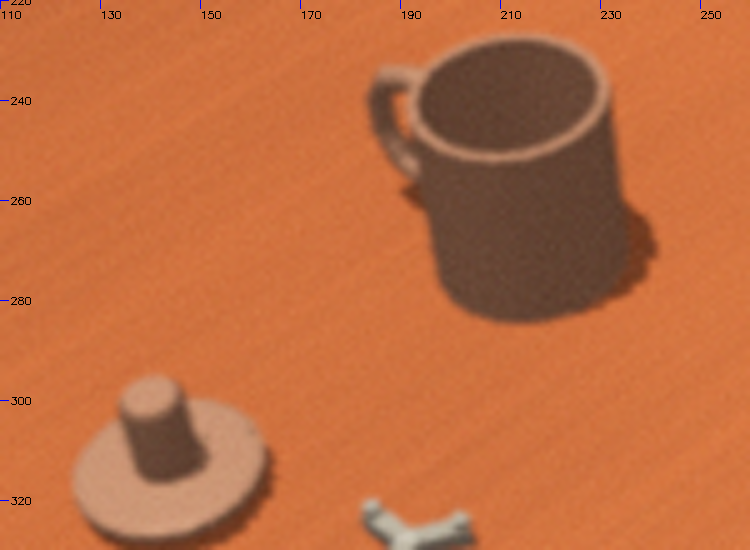

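View pics/si_a.png

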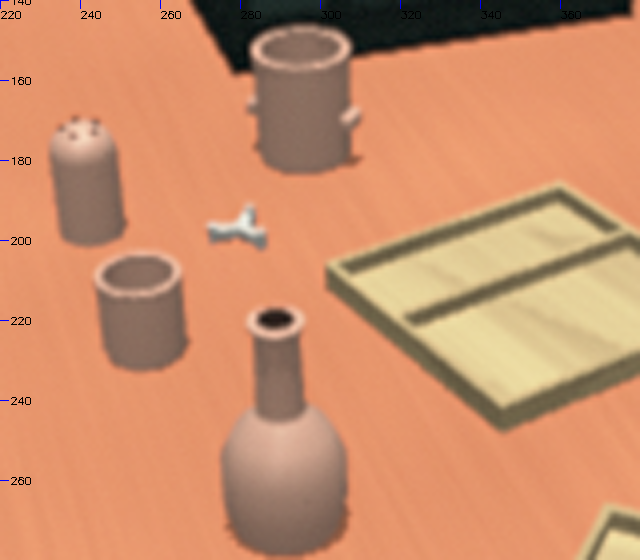

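View pics/si_c.png

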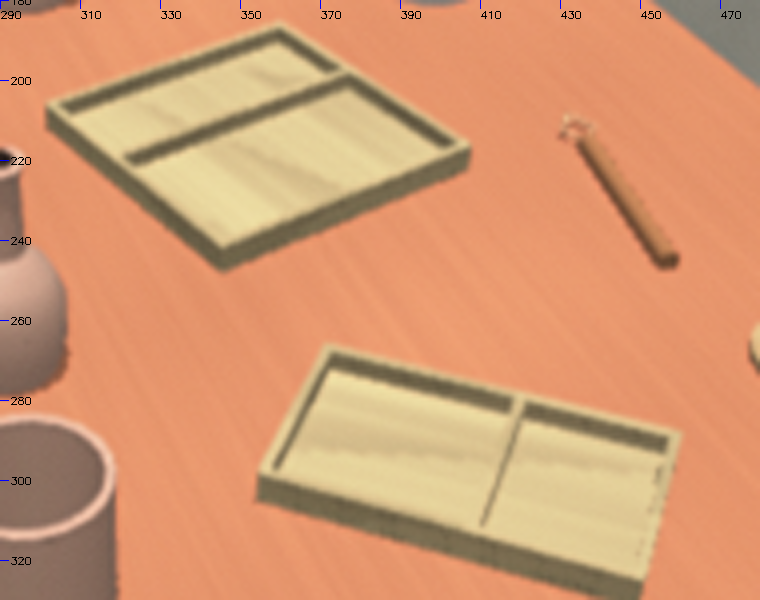

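View pics/si_e.png

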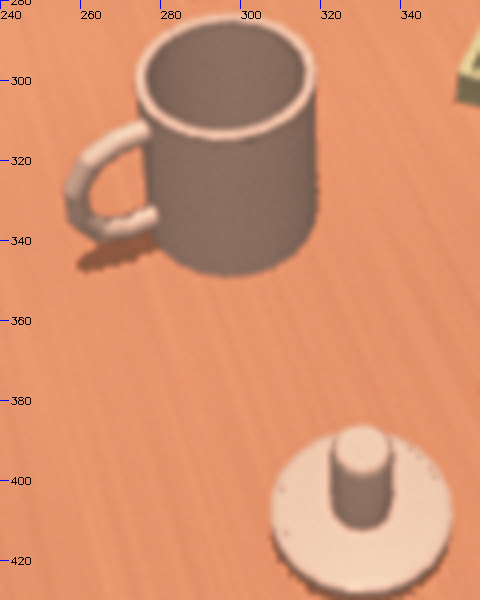

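```bash
cat > h.py <<'E'
import numpy as np, cv2
from scipy.optimize import least_squares
from scipy.spatial.transform import Rotation as R
from workcell import bot, read_camera
CAM={"scene":(561.6391,313.1349,244.3764),"side":(445.5669,320.6745,241.2575)}
import json,os
def cams():
    if not os.path.exists("cams.json"):
        d={n:{k:np.asarray(read_camera(n)[k]).tolist() for k in("mtx","eye","orientation")} for n in CAM}
        json.dump(d,open("cams.json","w"))
    return json.load(open("cams.json"))
C=cams()
def proj(n,P):
    c=C[n];Rm=R.from_rotvec(c["orientation"]).as_matrix();p=(np.atleast_2d(P)-c["eye"])@Rm
    f=np.array(c["mtx"]);return np.c_[f[0,0]*p[:,0]/-p[:,2]+f[0,2],f[1,1]*-p[:,1]/-p[:,2]+f[1,2]]
t=np.linspace(0,2*np.pi,180)
def circ(x,y,r,z): return np.c_[x+r*np.cos(t),y+r*np.sin(t),0*t+z]
def bbox(n,x,y,parts):
    p=np.vstack([proj(n,circ(x,y,r,z)) for r,z in parts])
    return np.array([p[:,0].min(),p[:,0].max(),p[:,1].min(),p[:,1].max()])
E
cat > fit.py <<'E'
from h import *
O={
'cup':[([(24,52)],'scene',(325.6,347.6,170.6,182.6)),([(24,52)],'side',(244,265.25,203.25,214))],
'shaker':[([(21,0),(21,56),(0,74)],'scene',(367,386.4,139.6,173.8)),([(21,0),(21,56),(0,74)],'side',(232.75,251.25,169.25,201.25))],
'jar':[([(32,78)],'scene',(435.2,464.6,148.4,163.4)),([(32,78)],'side',(282.75,307.75,146.25,157.75))],
'flask':[([(14,120)],'scene',(283,296.8,186.2,194)),([(14,120)],'side',(281.75,296,216.5,225))],
'lidknob':[([(11,46)],'scene',(134,146.4,295,303.6)),([(11,46)],'side',(322.75,338.25,386.5,398.5))],
'liddisc':[([(32,14),(32,8)],'scene',(124.4,163.4,299.6,328)),([(32,14),(32,8)],'side',(307.75,353,388,428))],
'mug':[([(36,80)],'scene',(192,231.8,227.2,252.2)),([(36,80)],'side',(274.25,318.75,284.25,314.75))],
'dish':[([(45,30)],'scene',(141,201,359,np.nan)),([(45,30)],'side',(420,485,375,np.nan))],
}
for k,L in O.items():
    def f(p,L=L):
        return np.nan_to_num(np.concatenate([bbox(n,p[0],p[1],[(r/1e3,z/1e3) for r,z in pr])-m for pr,n,m in L]))
    s=least_squares(f,[.5,0],diff_step=1e-4)
    print(k,np.round(s.x*1000,1),np.round(s.fun,1), 'r',np.round(np.hypot(*s.x),3))
T={'square':(177,177,[(-1,1),(-1,-1),(1,-1),(1,1)],[(387.4,204.6),(352,253),(441.4,283.6),(469,229)],[(301.75,207),(345.75,242),(407.5,217),(360,186)]),
'oblong':(100,171,[(1,1),(-1,1),(-1,-1),(1,-1)],[(274.4,362.8),(337.6,358.4),(326.4,282.6),(270.6,285.4)],[(450.5,325.75),(460.25,288),(372.5,266.25),(355,298.5)])}
for k,(a,b,sg,sc,si) in T.items():
    loc=np.array(sg)*[a/2e3,b/2e3]
    def P(p):
        c,s=np.cos(p[2]),np.sin(p[2]);return np.c_[loc@np.array([[c,s],[-s,c]])+p[:2],np.full(4,.018)]
    def f(p): return np.r_[(proj("scene",P(p))-sc).ravel(),(proj("side",P(p))-si).ravel()]
    best=min((least_squares(f,[.6,0,y]) for y in np.arange(-3,3,1)),key=lambda s:s.cost)
    x=best.x;print(k,np.round(x,4),np.round(best.fun,1))
    R2=np.array([[np.cos(x[2]),-np.sin(x[2])],[np.sin(x[2]),np.cos(x[2])]])
    for y in ((-.0345,.0515) if k=='square' else (-.0355,.0475)): print('  comp',y,np.round(x[:2]+R2@[0,y],4))
E
python3 fit.py
```

```text
cup [405.7 173.4] [-0.8 -0.4 -0.4  0.   0.   0.8 -1.2 -0.5] r 0.441
shaker [401.6 322.2] [-0.   0.5  1.3 -0.2 -0.9  0.1  0.6 -0.5] r 0.515
jar [557.3 372.1] [-0.7 -0.1 -0.4  0.1  0.5  0.2 -0.2 -1.3] r 0.67
flask [4.39e+02 4.00e-01] [-1.6 -0.3 -0.6  0.2 -0.   1.  -1.3 -1.5] r 0.439
lidknob [ 404.5 -319.6] [-1.8 -0.5 -0.7  0.2 -0.   0.7 -2.  -0.1] r 0.516
liddisc [ 404.5 -319.1] [-0.8 -0.5 -1.1  0.8 -0.1  0.5 -2.3  0.8] r 0.515
mug [ 404.2 -162.5] [-1.7 -0.6 -0.7  0.1 -0.1  1.  -1.7 -0.9] r 0.436
dish [ 563.  -375.5] [-2.5 -0.3 -3.9  0.   0.1  3.  -2.9  0. ] r 0.677
square [0.6288 0.1426 0.2642] [-1.  -0.2 -1.3  0.3 -0.4  0.3 -0.   0.1 -0.5 -2.   0.3 -1.   1.1 -1.7
  0.4 -1.5]
  comp -0.0345 [0.6378 0.1093]
  comp 0.0515 [0.6153 0.1923]
oblong [ 0.615  -0.1504  3.9801] [-1.5  0.2 -0.2  0.1 -0.4 -0.5 -0.7  0.1  1.4 -1.3  1.1 -0.7 -0.7 -1.6
 -0.5 -1.4]
  comp -0.0355 [ 0.5886 -0.1266]
  comp 0.0475 [ 0.6503 -0.1821]
```

```bash
cat > plan.py <<'E'
import sys
from h import *
# usage: plan.py x y z jaw(world angle rad or 'k') in mm
def show(x,y,z,jaw=None):
    s=bot.read_state();Rm=R.from_rotvec(s["tcp_rot"]).as_matrix();p=s["tool_pos"]*1000
    ja=np.arctan2(Rm[1,1],Rm[0,1]); d=np.array([x,y,z])-p; dt=Rm.T@d
    print("t",round(s["time"],2),"pos",np.round(p,1),"jaw",round(ja,3),"tilt",np.round(Rm[:,2],3),"q6",round(s["q"][5],2),"w",round(s["width"]*85.4,1),"F",np.round(s["wrist_force"],1))
    n=int(np.ceil(np.abs(dt).max()/38));print("tool delta",np.round(dt,1),"rows",n,"each",np.round(dt/max(n,1),1))
    if jaw is not None:
        a=(ja-jaw+np.pi/2)%np.pi-np.pi/2; print("wz total",round(a,3),"rows",int(np.ceil(abs(a)/.12)))
if __name__=="__main__":
    a=[float(v) for v in sys.argv[1:]];show(*a)
E
python3 plan.py 557 372 150 0.264
python3 - <<'E'
from h import *
for n,uv in(("scene",(475,158)),("side",(278,157)),("side",(380,135))):
    c=C[n];M=np.array(c["mtx"]);d=R.from_rotvec(c["orientation"]).as_matrix()@[(uv[0]-M[0,2])/M[0,0],-(uv[1]-M[1,2])/M[1,1],-1]
    e=np.array(c["eye"]);print(n,np.round(e-d*e[2]/d[2],3))
E
```

```text
t 0.45 pos [246.5 628.4 201.3] jaw 1.197 tilt [-0. -0. -1.] q6 -0.04 w 85.3 F [-0.3  0.9 -0.4]
tool delta [-382.7 -125.3   51.3] rows 11 each [-34.8 -11.4   4.7]
wz total 0.933 rows 8
scene [0.547 0.523 0.   ]
side [0.542 0.517 0.   ]
side [0.894 0.567 0.   ]
```

Emit:
{"name": "servo_tool", "arguments": {"targets": "0 0 0.117 0 0 0 85; 0 0 0.117 0 0 0 85; 0 0 0.117 0 0 0 85; 0 0 0.117 0 0 0 85; 0 0 0.117 0 0 0 85; 0 0 0.117 0 0 0 85; 0 0 0.117 0 0 0 85; 0 0 0.117 0 0 0 85", "newtons": 40}}

```text
time: 1.12
tool_pos: [0.2465, 0.6284, 0.2016]
tcp_rot: [-1.966, -2.45, -0.001]
wrist_force: [-0.5, 0.2, -0.1]
width: 0.994
```

```bash
python3 plan.py 557 372 150 0.264
```

```text
t 1.12 pos [246.5 628.4 201.6] jaw 0.219 tilt [ 0.  0. -1.] q6 0.94 w 84.9 F [-0.5  0.2 -0.1]
tool delta [-317.7  247.5   51.6] rows 9 each [-35.3  27.5   5.7]
wz total -0.045 rows 1
```

Emit:
{"name": "servo_tool", "arguments": {"targets": "0 0 -0.045 -31.8 24.8 0 85; 0 0 0 -31.8 24.8 0 85; 0 0 0 -31.8 24.8 0 85; 0 0 0 -31.8 24.8 0 85; 0 0 0 -31.8 24.8 0 85; 0 0 0 -31.8 24.8 0 85; 0 0 0 -31.8 24.8 0 85; 0 0 0 -31.8 24.8 0 85"}}

```text
time: 1.78
tool_pos: [0.5036, 0.4327, 0.2018]
tcp_rot: [-1.898, -2.498, -0.007]
wrist_force: [0.9, 1.1, -0.0]
width: 0.992
```

```bash
python3 plan.py 557 372 150 0.264
```

```text
t 1.78 pos [503.6 432.7 201.8] jaw 0.271 tilt [-0.001  0.006 -1.   ] q6 0.4 w 84.8 F [ 0.9  1.1 -0. ]
tool delta [-73.1  35.1  51.4] rows 2 each [-36.5  17.6  25.7]
wz total 0.007 rows 1
```

Emit:
{"name": "servo_tool", "arguments": {"targets": "0 0 0 -36 17 0 85; 0 0 0 -36 17 0 85; 0 0 0 0 0 0 85"}}

```text
time: 2.03
tool_pos: [0.5641, 0.3644, 0.2017]
tcp_rot: [1.907, 2.496, 0.009]
wrist_force: [-0.2, 0.7, -1.3]
width: 0.989
```

```bash
cat > wr.py <<'E'
import sys
from h import *
def cam():
    s=bot.read_state();c=read_camera("wrist");return s,c
def wproj(s,c,P):
    Rm=R.from_rotvec(s["tcp_rot"]).as_matrix();pt=(np.atleast_2d(P)-s["tool_pos"])@Rm
    T=c["T_tool_cam"];pc=(pt-T[:3,3])@T[:3,:3];v=np.c_[pc[:,0],-pc[:,1],-pc[:,2]]
    th=np.arctan2(np.hypot(v[:,0],v[:,1]),v[:,2]);ph=np.arctan2(v[:,1],v[:,0]);f=c["mtx"]
    return np.c_[f[0,2]+f[0,0]*th*np.cos(ph),f[1,2]+f[1,1]*th*np.sin(ph)]
if __name__=="__main__":
    out=sys.argv[1];s,c=cam();im=np.ascontiguousarray(c["image"][:,:,::-1])
    for a in sys.argv[2:]:   # x,y,r,z mm circles
        x,y,r,z=[float(v)/1000 for v in a.split(",")]
        cv2.polylines(im,[np.round(wproj(s,c,circ(x,y,r,z))*8).astype(np.int32)],True,(255,0,0),1,cv2.LINE_AA,3)
    cv2.imwrite(f"pics/{out}.png",im)
E
python3 plan.py 557 372 40 0.264; python3 wr.py w1 557.3,372.1,32,78 557.3,372.1,32,0
```

```text
t 2.03 pos [564.1 364.4 201.7] jaw 0.266 tilt [ 0.004  0.005 -1.   ] q6 0.27 w 84.5 F [-0.2  0.7 -1.3]
tool delta [  8.6  -5.7 161.7] rows 5 each [ 1.7 -1.1 32.3]
wz total 0.002 rows 1
```

View pics/w1.png

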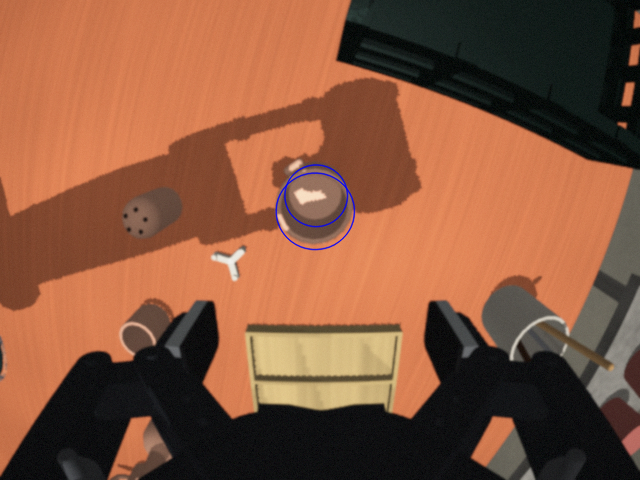

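Emit:
{"name": "servo_tool", "arguments": {"targets": "0 0 0 8.6 -5.7 0 85.4; 0 0 0 0 0 30 85.4; 0 0 0 0 0 30 85.4; 0 0 0 0 0 0 85.4"}}

```text
time: 2.42
tool_pos: [0.5536, 0.3785, 0.1441]
tcp_rot: [-1.908, -2.493, -0.021]
wrist_force: [-1.7, -0.4, -1.6]
width: 1.002
```

```bash
python3 plan.py 557.5 372 38 0.264; python3 wr.py w2 557.3,372.1,32,78 557.3,372.1,32,0
```

```text
t 2.42 pos [553.6 378.5 144.1] jaw 0.264 tilt [ 0.006  0.012 -1.   ] q6 0.29 w 85.6 F [-1.7 -0.4 -1.6]
tool delta [ -8.4   1.1 106. ] rows 3 each [-2.8  0.4 35.3]
wz total 0.0 rows 1
```

View pics/w2.png

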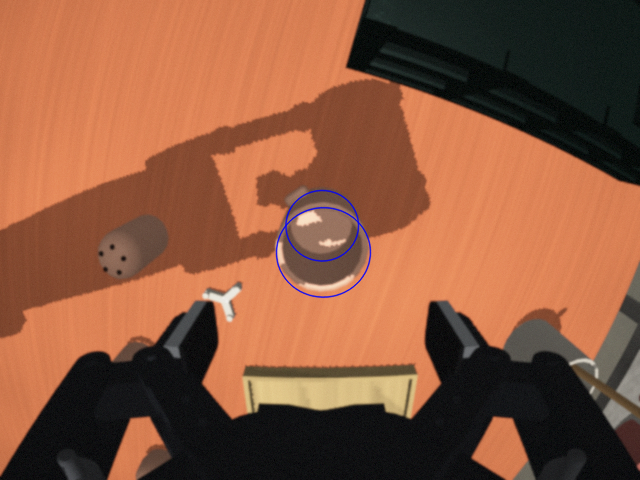

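```bash
cat > plan.py <<'E'
import sys
from h import *
def show(x,y,z,jaw=None):
    s=bot.read_state();Rm=R.from_rotvec(s["tcp_rot"]).as_matrix();p=s["tool_pos"]*1000
    ja=np.arctan2(Rm[1,1],Rm[0,1]); d=np.array([x,y,z])-p; dt=Rm.T@d
    if jaw is None: jaw=ja
    if abs((ja-jaw+np.pi)%(2*np.pi)-np.pi)>np.pi/2: jaw+=np.pi
    yv=np.array([np.cos(jaw),np.sin(jaw),0]);zv=np.array([0,0,-1.]);Rt=np.c_[np.cross(yv,zv),yv,zv]
    rv=R.from_matrix(Rm.T@Rt).as_rotvec()
    print("t",round(s["time"],2),"pos",np.round(p,1),"jaw",round(ja,3),"q6",round(s["q"][5],2),"w",round(s["width"]*85.4,1),"F",np.round(s["wrist_force"],1))
    n=int(np.ceil(np.linalg.norm(dt)/38));print("tool delta",np.round(dt,1),"rows",n,"each",np.round(dt/max(n,1),1),"turn",np.round(rv,3))
    print("delta with final orientation:",np.round(Rt.T@d,1))
if __name__=="__main__":
    a=[float(v) for v in sys.argv[1:]];show(*a)
E
python3 plan.py 557.5 372 38 0.264
```

```text
t 2.47 pos [554.5 379.3 146.8] jaw 0.265 q6 0.29 w 85.6 F [ 0.4 -0.6 -0.6]
tool delta [ -9.1  -0.3 108.7] rows 3 each [-3.  -0.1 36.2] turn [ 0.012 -0.011  0.001]
delta with final orientation: [ -7.9   1.  108.8]
```

Emit:
{"name": "servo_tool", "arguments": {"targets": "0 0 0 0 0 0 85.4; 0 0 0 0 0 0 85.4; 0 0 0 0 0 0 85.4"}}

```text
time: 2.72
tool_pos: [0.5531, 0.3836, 0.1509]
tcp_rot: [-1.902, -2.499, -0.031]
wrist_force: [0.2, 0.3, 0.0]
width: 0.993
```

```bash
python3 plan.py 557.5 372 38 0.264; 
```

```text
t 2.72 pos [553.1 383.6 150.9] jaw 0.269 q6 0.29 w 84.8 F [0.2 0.3 0. ]
tool delta [-13.8  -0.6 112.8] rows 3 each [-4.6 -0.2 37.6] turn [ 0.015 -0.013  0.005]
delta with final orientation: [-12.3   1.2 112.9]
```

Emit:
{"name": "servo_tool", "arguments": {"targets": "0.015 -0.013 0.005 -12.5 1 0 85.4"}}

```text
time: 2.8
tool_pos: [0.5569, 0.3737, 0.1527]
tcp_rot: [-1.906, -2.497, -0.003]
wrist_force: [0.5, -0.4, -0.7]
width: 1.001
```

```bash
python3 - <<'E'
from h import *
from plan import show
for i in range(6):
    show(557.5,372,38,.264); read_camera("wrist")
E
```

```text
t 2.8 pos [556.9 373.7 152.7] jaw 0.267 q6 0.29 w 85.5 F [ 0.5 -0.4 -0.7]
tool delta [ -2.   -0.  114.7] rows 4 each [-0.5 -0.  28.7] turn [ 0.002 -0.001  0.003]
delta with final orientation: [ -1.8   0.2 114.7]
t 2.85 pos [559.  371.1 153.1] jaw 0.265 q6 0.29 w 85.5 F [ 1.9 -0.2  0.6]
tool delta [  1.5  -1.5 115.1] rows 4 each [ 0.4 -0.4 28.8] turn [0.002 0.002 0.001]
delta with final orientation: [  1.3  -1.2 115.1]
t 2.9 pos [559.1 371.5 152.7] jaw 0.264 q6 0.29 w 85.0 F [-0.1  0.1  0.5]
tool delta [  0.9  -1.7 114.7] rows 4 each [ 0.2 -0.4 28.7] turn [0.002 0.    0.   ]
delta with final orientation: [  0.9  -1.4 114.7]
t 2.95 pos [558.7 371.7 152.2] jaw 0.264 q6 0.29 w 85.1 F [ 0.5 -0.5 -0. ]
tool delta [  0.6  -1.3 114.2] rows 4 each [ 0.1 -0.3 28.6] turn [ 0.002 -0.    -0.   ]
delta with final orientation: [  0.6  -1.1 114.2]
t 3.0 pos [558.3 371.7 151.8] jaw 0.264 q6 0.29 w 85.2 F [-0.2  0.5 -0.4]
tool delta [  0.4  -0.9 113.8] rows 3 each [ 0.1 -0.3 37.9] turn [ 0.001 -0.    -0.   ]
delta with final orientation: [  0.5  -0.7 113.8]
t 3.05 pos [558.  371.7 151.4] jaw 0.264 q6 0.29 w 85.6 F [-0.7 -0.  -0.7]
tool delta [  0.4  -0.5 113.4] rows 3 each [ 0.1 -0.2 37.8] turn [ 0.001 -0.    -0.   ]
delta with final orientation: [  0.4  -0.4 113.4]
```

```bash
cat > st.py <<'E'
import sys
from h import *
from plan import show
for i in range(4): read_camera("wrist")
show(*[float(v) for v in sys.argv[1:]])
E

```

Emit:
{"name": "servo_tool", "arguments": {"targets": "0 0 0 0.4 -0.4 25 85.4; 0 0 0 0 0 25 85.4; 0 0 0 0 0 20 85.4; 0 0 0 0 0 15 85.4; 0 0 0 0 0 8 85.4"}}

```text
time: 3.52
tool_pos: [0.5615, 0.3738, 0.0602]
tcp_rot: [1.91, 2.49, 0.016]
wrist_force: [1.1, -0.6, -0.4]
width: 0.997
```

```bash
python3 st.py 557.5 372 38 0.264
```

```text
t 3.72 pos [563.  374.8  63.1] jaw 0.262 q6 0.29 w 85.3 F [ 1.2 -0.8 -0.2]
tool delta [-1.4 -6.3 25. ] rows 1 each [-1.4 -6.3 25. ] turn [ 0.013 -0.005 -0.002]
delta with final orientation: [-1.2 -6.  25.1]
```

Emit:
{"name": "servo_tool", "arguments": {"targets": "0.013 -0.005 -0.002 -1.2 -6 8 85.4; 0 0 0 0 0 10 85.4; 0 0 0 0 0 5 85.4"}}

```text
time: 3.97
tool_pos: [0.5612, 0.3744, 0.0446]
tcp_rot: [1.907, 2.492, 0.013]
wrist_force: [-0.0, -0.1, -0.4]
width: 1.002
```

```bash
python3 st.py 557.5 372 38 0.264; python3 wr.py w3 557.3,372.1,32,78 557.3,372.1,32,0
```

```text
t 4.17 pos [560.9 374.2  44.7] jaw 0.264 q6 0.29 w 85.2 F [-0.2 -0.6  1.2]
tool delta [-1.2 -3.9  6.6] rows 1 each [-1.2 -3.9  6.6] turn [ 0.008 -0.002  0.   ]
delta with final orientation: [-1.2 -3.9  6.7]
```

View pics/w3.png

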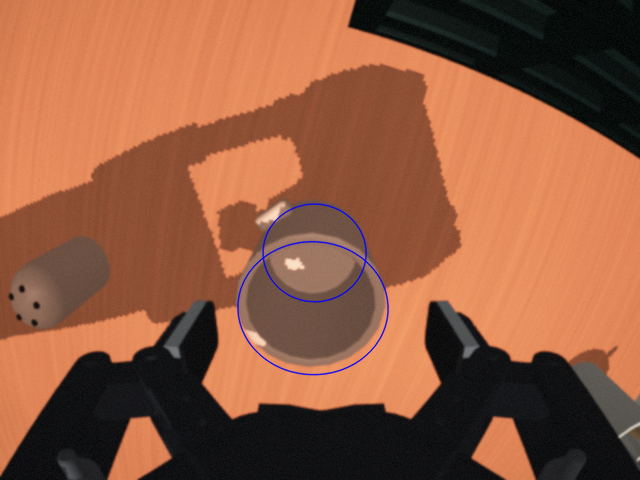

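Emit:
{"name": "servo_tool", "arguments": {"targets": "0.008 -0.002 0 0 -4 6 85.4; 0 0 0 0 0 2 85.4"}}

```text
time: 4.38
tool_pos: [0.5579, 0.3737, 0.0378]
tcp_rot: [1.909, 2.494, 0.003]
wrist_force: [-0.1, 0.4, -0.4]
width: 0.999
```

```bash
python3 st.py 557.5 372 38 0.264
```

```text
t 4.58 pos [558.8 374.1  38.5] jaw 0.264 q6 0.29 w 85.2 F [-0.2  1.1  0.1]
tool delta [-1.7 -1.8  0.5] rows 1 each [-1.7 -1.8  0.5] turn [ 0.004 -0.001  0.   ]
delta with final orientation: [-1.7 -1.8  0.5]
```

Emit:
{"name": "servo_tool", "arguments": {"targets": "0 0 0 0 0 0 50; 0 0 0 0 0 0 50; 0 0 0 0 0 0 50; 0 0 0 0 0 0 50; 0 0 0 0 0 0 50; 0 0 0 0 0 0 50", "newtons": 40}}

```text
time: 5.08
tool_pos: [0.5589, 0.3743, 0.0395]
tcp_rot: [1.909, 2.493, 0.007]
wrist_force: [-0.2, 0.2, 0.5]
width: 0.706
```

```bash
python3 st.py 557.5 372 38 0.264
```

```text
t 5.28 pos [558.9 374.3  39.6] jaw 0.264 q6 0.29 w 60.3 F [ 0.7  0.3 -0.3]
tool delta [-1.8 -2.   1.6] rows 1 each [-1.8 -2.   1.6] turn [ 0.004 -0.001  0.   ]
delta with final orientation: [-1.8 -2.   1.6]
```

Emit:
{"name": "servo_tool", "arguments": {"targets": "0.004 0 0 0 0 -8 50; 0 0 0 0 0 -15 50; 0 0 0 0 0 -25 50; 0 0 0 0 0 -25 50; 0 0 0 0 0 -20 50; 0 0 0 0 0 -10 50"}}

```text
time: 5.78
tool_pos: [0.5544, 0.3711, 0.1403]
tcp_rot: [-1.906, -2.489, 0.021]
wrist_force: [-0.5, 0.6, -1.2]
width: 0.706
```

```bash
python3 st.py 676 120 140 0.264;  python3 wr.py w4
```

```text
t 5.98 pos [553.  370.2 136.6] jaw 0.264 q6 0.29 w 60.2 F [ 0.3  0.4 -1.6]
tool delta [-273.7   53.4   -3.2] rows 8 each [-34.2   6.7  -0.4] turn [-0.019  0.004  0.   ]
delta with final orientation: [-273.7   53.5   -3.4]
```

View pics/w4.png

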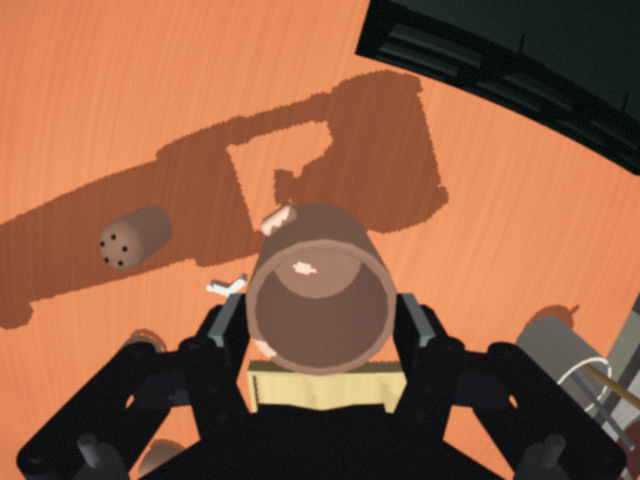

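```bash
cat > held.py <<'E'
import sys
from h import *
# circle radius r (mm), tool z (mm), bbox l r t b -> tool xy
def wp(c,pt):
    T=np.array(c["T_tool_cam"]);pc=(pt-T[:3,3])@T[:3,:3];v=np.c_[pc[:,0],-pc[:,1],-pc[:,2]]
    th=np.arctan2(np.hypot(v[:,0],v[:,1]),v[:,2]);ph=np.arctan2(v[:,1],v[:,0]);f=c["mtx"]
    return np.c_[f[0,2]+f[0,0]*th*np.cos(ph),f[1,2]+f[1,1]*th*np.sin(ph)]
c=read_camera("wrist")
r,z,*b=[float(v) for v in sys.argv[1:]]
def bb(x,y,z):
    p=wp(c,circ(x,y,r/1e3,z));return np.array([p[:,0].min(),p[:,0].max(),p[:,1].min(),p[:,1].max()])
s=least_squares(lambda q:bb(q[0]/1e3,q[1]/1e3,z/1e3)-b,[0,0]);print(np.round(s.x,1),np.round(s.fun,1))
s=least_squares(lambda q:bb(*(q/1e3))-b,[0,0,z]);print("free z",np.round(s.x,1),np.round(s.fun,1))
E
python3 held.py 32 -38.4 247 397 239 375; python3 plan.py 676 120 140 .264
```

```text
[1.6 0.3] [-2.8  2.8 -0.4  1.3]
free z [ -0.    0.3 -34.6] [-0.8  0.8  0.8 -1. ]
t 6.08 pos [552.  369.6 135. ] jaw 0.264 q6 0.29 w 60.4 F [-0.  -0.1 -1.9]
tool delta [-273.4   54.5   -4.8] rows 8 each [-34.2   6.8  -0.6] turn [-0.021  0.005  0.   ]
delta with final orientation: [-273.3   54.6   -5. ]
```

Emit:
{"name": "servo_tool", "arguments": {"targets": "-0.021 0.005 0 -15 3 -5 50; 0 0 0 -30 6 0 50; 0 0 0 -38 8 0 50; 0 0 0 -38 8 0 50; 0 0 0 -38 8 0 50; 0 0 0 -38 8 0 50; 0 0 0 -30 6 0 50; 0 0 0 -15 3 0 50"}}

```text
time: 6.75
tool_pos: [0.6593, 0.1383, 0.1265]
tcp_rot: [-1.891, -2.498, 0.023]
wrist_force: [-0.5, 0.3, -1.3]
width: 0.713
```

```bash
python3 st.py 676 120 100 0.264
```

```text
t 6.95 pos [657.9 142.  126.6] jaw 0.275 q6 -0.1 w 60.7 F [-0.1 -0.1 -1.1]
tool delta [-26.1  11.9  26.4] rows 2 each [-13.1   6.   13.2] turn [-0.017  0.     0.011]
delta with final orientation: [-26.   11.8  26.6]
```

Emit:
{"name": "servo_tool", "arguments": {"targets": "-0.017 0 0.011 -20 9 0 50; 0 0 0 -6 3 10 50; 0 0 0 0 0 10 50"}}

```text
time: 7.2
tool_pos: [0.6763, 0.123, 0.1068]
tcp_rot: [1.905, 2.497, 0.005]
wrist_force: [-0.3, 0.3, -2.5]
width: 0.71
```

```bash
python3 st.py 676 120 60 0.264
```

```text
t 7.4 pos [674.9 123.8 106.2] jaw 0.269 q6 -0.13 w 60.3 F [ 0.1  0.1 -2. ]
tool delta [-4.1  0.  46.2] rows 2 each [-2.   0.  23.1] turn [ 0.    -0.002  0.005]
delta with final orientation: [-4.   0.1 46.2]
```

Emit:
{"name": "servo_tool", "arguments": {"targets": "0 -0.002 0.005 -4 0 12 50; 0 0 0 0 0 12 50; 0 0 0 0 0 10 50; 0 0 0 0 0 6 50; 0 0 0 0 0 3 50"}}

```text
time: 7.82
tool_pos: [0.6761, 0.1227, 0.0606]
tcp_rot: [1.906, 2.495, 0.003]
wrist_force: [-0.1, 0.2, -1.1]
width: 0.712
```

```bash
python3 st.py 676 120 46 0.264
```

```text
t 8.02 pos [677.2 122.7  62.5] jaw 0.266 q6 -0.12 w 60.3 F [ 0.   0.8 -0.5]
tool delta [-2.3 -1.9 16.5] rows 1 each [-2.3 -1.9 16.5] turn [0.005 0.001 0.002]
delta with final orientation: [-2.3 -1.8 16.5]
```

Emit:
{"name": "servo_tool", "arguments": {"targets": "0.005 0 0 -2 -2 4 50; 0 0 0 0 0 4 50; 0 0 0 0 0 3 50"}}

```text
time: 8.27
tool_pos: [0.6783, 0.1202, 0.0538]
tcp_rot: [1.905, 2.493, 0.005]
wrist_force: [-0.8, -0.4, -1.8]
width: 0.707
```

```bash
python3 st.py 676 120 46 0.264
```

```text
t 8.47 pos [677.8 120.2  53.6] jaw 0.266 q6 -0.13 w 60.8 F [-0.7 -0.6 -1.8]
tool delta [ 0.2 -1.8  7.5] rows 1 each [ 0.2 -1.8  7.5] turn [0.004 0.001 0.002]
delta with final orientation: [ 0.2 -1.8  7.6]
```

Emit:
{"name": "servo_tool", "arguments": {"targets": "0.004 0 0 0 -1 2.5 50; 0 0 0 0 0 2 50; 0 0 0 0 0 2 50"}}

```text
time: 8.72
tool_pos: [0.6776, 0.1201, 0.0478]
tcp_rot: [1.906, 2.495, 0.0]
wrist_force: [0.5, -0.5, -0.9]
width: 0.713
```

```bash
python3 st.py 676 120 46 0.264
```

```text
t 8.92 pos [677.3 120.   47.6] jaw 0.266 q6 -0.13 w 60.8 F [ 0.4 -0.3 -1.9]
tool delta [ 0.3 -1.2  1.6] rows 1 each [ 0.3 -1.2  1.6] turn [0.001 0.001 0.002]
delta with final orientation: [ 0.3 -1.2  1.6]
```

Emit:
{"name": "servo_tool", "arguments": {"targets": "0 0 0 0 0 1.5 50; 0 0 0 0 0 1.5 50"}}

```text
time: 9.08
tool_pos: [0.6777, 0.12, 0.0455]
tcp_rot: [1.906, 2.495, 0.0]
wrist_force: [-3.8, -1.2, 7.0]
width: 0.705
```

```bash
python3 st.py 676 120 46 0.264
```

```text
t 9.28 pos [677.7 120.1  45.6] jaw 0.266 q6 -0.13 w 60.4 F [-3.4 -0.4  3.5]
tool delta [ 0.4 -1.7 -0.4] rows 1 each [ 0.4 -1.7 -0.4] turn [0.001 0.001 0.002]
delta with final orientation: [ 0.4 -1.7 -0.4]
```

Emit:
{"name": "servo_tool", "arguments": {"targets": "0 0 0 0 0 0 85; 0 0 0 0 0 0 85; 0 0 0 0 0 0 85; 0 0 0 0 0 0 85; 0 0 0 0 0 -10 85; 0 0 0 0 0 -20 85; 0 0 0 0 0 -30 85; 0 0 0 0 0 -30 85"}}

```text
time: 9.95
tool_pos: [0.6719, 0.1195, 0.1293]
tcp_rot: [-1.902, -2.49, 0.016]
wrist_force: [1.2, 0.6, -0.4]
width: 0.993
```

```bash
python3 st.py 401.6 322.2 150 0.264
```

```text
t 10.15 pos [674.2 119.9 131.4] jaw 0.266 q6 -0.13 w 85.1 F [-0.2 -0.2 -0. ]
tool delta [ 266.9 -209.9  -17.2] rows 9 each [ 29.7 -23.3  -1.9] turn [-0.007  0.     0.002]
delta with final orientation: [ 266.5 -210.4  -18.6]
```

Emit:
{"name": "servo_tool", "arguments": {"targets": "-0.007 0 0 20 -16 -10 85; 0 0 0 31 -24.5 -8 85; 0 0 0 31 -24.5 0 85; 0 0 0 31 -24.5 0 85; 0 0 0 31 -24.5 0 85; 0 0 0 31 -24.5 0 85; 0 0 0 31 -24.5 0 85; 0 0 0 28 -22 0 85"}}

```text
time: 10.82
tool_pos: [0.4241, 0.2953, 0.1383]
tcp_rot: [-1.918, -2.479, 0.023]
wrist_force: [0.2, 0.1, -0.2]
width: 0.991
```

```bash
python3 st.py 401.6 322.2 100 0.264
```

```text
t 11.02 pos [425.8 295.2 138.8] jaw 0.257 q6 0.3 w 85.0 F [-0.3  0.7 -0.3]
tool delta [ 32.4 -16.   38.9] rows 2 each [16.2 -8.  19.4] turn [-0.014  0.004 -0.007]
delta with final orientation: [ 32.4 -16.3  38.8]
```

Emit:
{"name": "servo_tool", "arguments": {"targets": "-0.014 0.004 -0.007 22 -11 10 85; 0 0 0 10 -5 10 85; 0 0 0 0 0 5 85"}}

```text
time: 11.27
tool_pos: [0.4056, 0.3212, 0.1134]
tcp_rot: [1.913, 2.489, 0.004]
wrist_force: [-0.2, -0.2, -0.5]
width: 0.994
```

```bash
python3 st.py 401.6 322.2 60 0.264;  python3 wr.py w5 401.6,322.2,21,56 401.6,322.2,21,0
```

```text
t 11.47 pos [406.9 320.5 114.4] jaw 0.259 q6 0.36 w 84.9 F [ 0.9 -0.   0.5]
tool delta [ 3.1 -4.9 54.4] rows 2 each [ 1.5 -2.4 27.2] turn [ 0.004  0.001 -0.005]
delta with final orientation: [ 3.  -4.6 54.4]
```

View pics/w5.png

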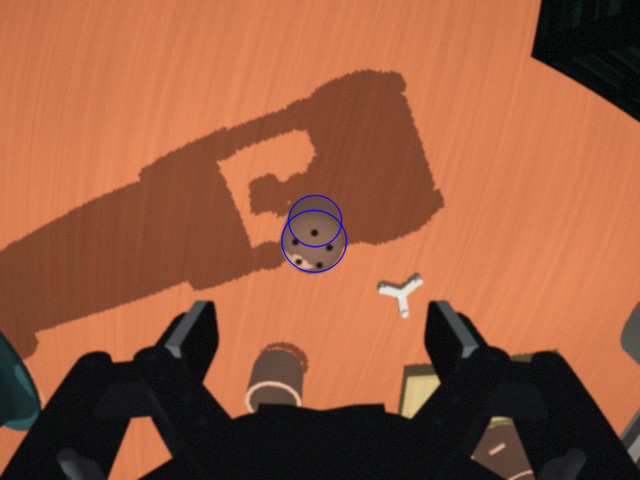

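Emit:
{"name": "servo_tool", "arguments": {"targets": "0.004 0.001 -0.005 3 -5 5 85; 0 0 0 0 0 18 85; 0 0 0 0 0 18 85; 0 0 0 0 0 15 85; 0 0 0 0 0 8 85"}}

```text
time: 11.93
tool_pos: [0.4078, 0.3239, 0.0538]
tcp_rot: [1.912, 2.488, 0.019]
wrist_force: [-0.6, 0.4, -0.4]
width: 0.998
```

```bash
python3 st.py 401.6 322.2 21 0.264
```

```text
t 12.13 pos [408.6 324.7  55.6] jaw 0.26 q6 0.36 w 84.9 F [-0.3 -0.1  0.8]
tool delta [-0.8 -7.8 34.5] rows 1 each [-0.8 -7.8 34.5] turn [ 0.013 -0.005 -0.004]
delta with final orientation: [-0.6 -7.4 34.6]
```

Emit:
{"name": "servo_tool", "arguments": {"targets": "0.013 -0.005 -0.004 -0.6 -7.4 8 85; 0.003 0 0 0 -1 12 85; 0.003 0 0 0 -1 8 85; 0.002 0 0 0 -1 4 85"}}

```text
time: 12.47
tool_pos: [0.4014, 0.3238, 0.0256]
tcp_rot: [-1.907, -2.493, -0.002]
wrist_force: [-0.6, -0.1, -0.2]
width: 0.996
```

```bash
python3 st.py 401.6 322.2 21 0.264
```

```text
t 12.67 pos [401.8 324.   26.5] jaw 0.265 q6 0.36 w 85.1 F [0.6 0.7 0.1]
tool delta [-1.7 -0.7  5.5] rows 1 each [-1.7 -0.7  5.5] turn [-0.001 -0.003  0.001]
delta with final orientation: [-1.6 -0.7  5.5]
```

Emit:
{"name": "servo_tool", "arguments": {"targets": "0 -0.003 0 -1.6 -0.7 4 85; 0 0 0 0 0 1 30; 0 0 0 0 0 0 30; 0 0 0 0 0 0 30; 0 0 0 0 0 0 30; 0 0 0 0 0 0 30; 0 0 0 0 0 0 30; 0 0 0 0 0 0 30", "newtons": 40}}

```text
time: 13.33
tool_pos: [0.4025, 0.3228, 0.0227]
tcp_rot: [1.909, 2.495, 0.003]
wrist_force: [-0.5, 0.5, -0.7]
width: 0.461
```

```bash
python3 st.py 401.6 322.2 21 0.264
```

```text
t 13.53 pos [402.5 322.9  22.7] jaw 0.265 q6 0.36 w 38.9 F [ 0.2 -0.2 -1. ]
tool delta [-0.4 -1.1  1.7] rows 1 each [-0.4 -1.1  1.7] turn [ 0.002 -0.001  0.001]
delta with final orientation: [-0.4 -1.1  1.7]
```

Emit:
{"name": "servo_tool", "arguments": {"targets": "0.002 0 0 0 0 -8 30; 0 0 0 0 0 -18 30; -0.003 0 0 0 1 -25 30; -0.003 0 0 0 1 -20 30; 0 0 0 0 0 -8 30"}}

```text
time: 13.95
tool_pos: [0.4008, 0.3207, 0.1014]
tcp_rot: [-1.909, -2.495, 0.009]
wrist_force: [-0.0, -0.3, -1.4]
width: 0.459
```

```bash
python3 st.py 572 181 100 0.264
```

```text
t 14.15 pos [399.2 319.5  98. ] jaw 0.265 q6 0.36 w 39.4 F [-0.4 -1.1 -1.2]
tool delta [-178.8  130.6   -2.3] rows 6 each [-29.8  21.8  -0.4] turn [-0.009  0.005  0.001]
delta with final orientation: [-178.8  130.7   -2. ]
```

Emit:
{"name": "servo_tool", "arguments": {"targets": "-0.009 0.005 0 -12 9 -4 30; 0 0 0 -24 17.5 -1 30; 0 0 0 -31 22.5 -1 30; 0 0 0 -31 22.5 -1 30; 0 0 0 -31 22.5 -1 30; 0 0 0 -24 17.5 -1 30; 0 0 0 -12 9 0 30"}}

```text
time: 14.73
tool_pos: [0.5528, 0.1859, 0.0922]
tcp_rot: [-1.89, -2.494, 0.028]
wrist_force: [0.5, -0.3, -1.6]
width: 0.46
```

```bash
python3 st.py 572 181 60 0.264;  python3 wr.py w6 572,181,21,6 676,120,32,84
```

```text
t 14.93 pos [549.8 188.3  92.3] jaw 0.274 q6 0.01 w 39.2 F [-0.4  0.3 -1.8]
tool delta [-13.1  20.1  31.8] rows 2 each [-6.5 10.1 15.9] turn [-0.024 -0.001  0.01 ]
delta with final orientation: [-12.9  19.5  32.3]
```

View pics/w6.png

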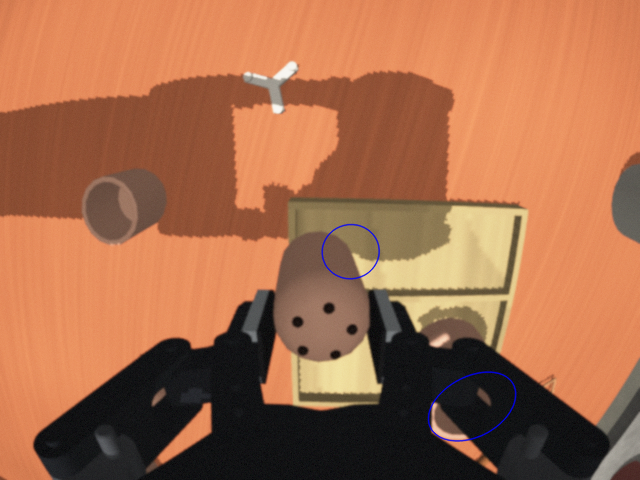

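Emit:
{"name": "servo_tool", "arguments": {"targets": "-0.024 -0.001 0.01 -9 13 8 30; 0 0 0 -4 6 10 30; 0 0 0 0 0 8 30; 0 0 0 0 0 4 30"}}

```text
time: 15.32
tool_pos: [0.5675, 0.186, 0.0611]
tcp_rot: [-1.9, -2.5, -0.001]
wrist_force: [0.4, 0.0, -1.5]
width: 0.46
```

```bash
python3 st.py 572 181 29 0.264
```

```text
t 15.52 pos [568.7 185.8  62.5] jaw 0.271 q6 0.0 w 39.0 F [-0.1  0.4 -0.2]
tool delta [-5.6  1.9 33.5] rows 1 each [-5.6  1.9 33.5] turn [ 0.002 -0.001  0.007]
delta with final orientation: [-5.5  2.  33.5]
```

Emit:
{"name": "servo_tool", "arguments": {"targets": "0.002 0 0.007 -5.5 2 8 30; 0.002 0 0 0 0 10 30; 0.002 0 0 0 0 5 30; 0 0 0 0 0 3 30"}}

```text
time: 15.85
tool_pos: [0.5742, 0.1817, 0.037]
tcp_rot: [-1.909, -2.494, -0.002]
wrist_force: [0.2, 0.4, -1.7]
width: 0.456
```

```bash
python3 st.py 572 181 29 0.264
```

```text
t 16.05 pos [574.2 181.8  37.7] jaw 0.264 q6 -0.0 w 39.1 F [ 0.9 -0.3 -0.7]
tool delta [-0.2 -2.4  8.7] rows 1 each [-0.2 -2.4  8.7] turn [ 0.001 -0.001  0.   ]
delta with final orientation: [-0.2 -2.4  8.7]
```

Emit:
{"name": "servo_tool", "arguments": {"targets": "0.001 0 0 0 -1 2.5 30; 0 0 0 0 0 2.5 30; 0 0 0 0 0 2 30; 0 0 0 0 0 1.5 30"}}

```text
time: 16.38
tool_pos: [0.5745, 0.1819, 0.0301]
tcp_rot: [1.909, 2.494, 0.004]
wrist_force: [-0.1, 0.2, -1.7]
width: 0.451
```

```bash
python3 st.py 572 181 29 0.264
```

```text
t 16.58 pos [574.5 181.9  30.2] jaw 0.264 q6 -0.0 w 39.2 F [-0.8  0.5 -1.6]
tool delta [-0.3 -2.6  1.2] rows 1 each [-0.3 -2.6  1.2] turn [ 0.002 -0.001  0.   ]
delta with final orientation: [-0.3 -2.6  1.2]
```

Emit:
{"name": "servo_tool", "arguments": {"targets": "0.001 0 0 0 0 1.5 30; 0 0 0 0 0 1.5 30"}}

```text
time: 16.75
tool_pos: [0.575, 0.1821, 0.0285]
tcp_rot: [1.909, 2.495, 0.004]
wrist_force: [-3.8, -1.4, 11.5]
width: 0.459
```

```bash
python3 st.py 572 181 29 0.264
```

```text
t 16.95 pos [574.9 182.1  28.6] jaw 0.264 q6 -0.0 w 39.3 F [-3.  -0.8  5.5]
tool delta [-0.3 -3.1 -0.4] rows 1 each [-0.3 -3.1 -0.4] turn [ 0.002 -0.001  0.   ]
delta with final orientation: [-0.3 -3.1 -0.4]
```

Emit:
{"name": "servo_tool", "arguments": {"targets": "0 0 0 0 0 0 70; 0 0 0 0 0 0 70; 0 0 0 0 0 0 70; 0 0 0 0 0 0 70; 0 0 0 0 0 -10 70; 0 0 0 0 0 -20 70; 0 0 0 0 0 -35 70; 0 0 0 0 0 -35 70"}}

```text
time: 17.62
tool_pos: [0.5682, 0.1801, 0.1232]
tcp_rot: [-1.903, -2.486, 0.017]
wrist_force: [0.9, 0.5, 0.6]
width: 0.82
```

Emit:
{"name": "servo_tool", "arguments": {"targets": "0 0 -0.115 0 0 -5 85; 0 0 -0.115 0 0 0 85; 0 0 -0.115 0 0 0 85; 0 0 -0.115 0 0 0 85; 0 0 -0.1 0 0 0 85"}}

```text
time: 18.03
tool_pos: [0.5769, 0.1824, 0.1455]
tcp_rot: [1.109, 2.933, 0.01]
wrist_force: [0.3, -0.2, 0.4]
width: 0.999
```

```bash
python3 st.py 405.7 173.4 100 0.838; python3 wr.py w7 
```

```text
t 18.23 pos [576.4 182.3 144.5] jaw 0.839 q6 -0.58 w 85.1 F [ 0.  -0.5 -0.3]
tool delta [ 121.1 -121.    43.3] rows 5 each [ 24.2 -24.2   8.7] turn [0.007 0.003 0.001]
delta with final orientation: [ 120.9 -120.8   44.5]
```

View pics/w7.png

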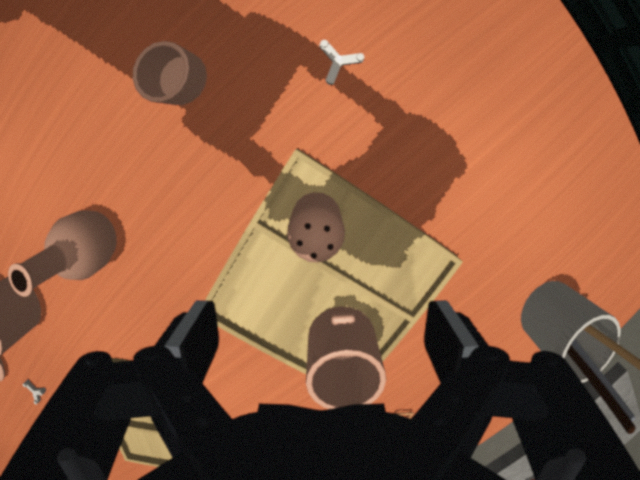

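The shaker (about (316,228)) and jar (345,370) both stand in their compartments. Next is the cup.

Emit:
{"name": "servo_tool", "arguments": {"targets": "0.007 0.003 0 12 -12 -2 85; 0 0 0 22 -22 3 85; 0 0 0 26 -26 5 85; 0 0 0 24 -24 8 85; 0 0 0 20 -20 8 85; 0 0 0 10 -10 5 85"}}

```text
time: 18.78
tool_pos: [0.4137, 0.174, 0.1159]
tcp_rot: [1.147, 2.923, 0.002]
wrist_force: [-0.0, -0.1, -0.5]
width: 0.999
```

```bash
python3 st.py 405.7 173.4 80 0.838; python3 wr.py w8 405.7,173.4,24,52 405.7,173.4,24,0
```

```text
t 18.98 pos [418.2 174.9 117.7] jaw 0.824 q6 -0.48 w 85.1 F [ 0.4 -0.  -0.1]
tool delta [ 8.3 -9.8 37.6] rows 2 each [ 4.2 -4.9 18.8] turn [ 0.006  0.004 -0.014]
delta with final orientation: [ 8.3 -9.5 37.7]
```

View pics/w8.png

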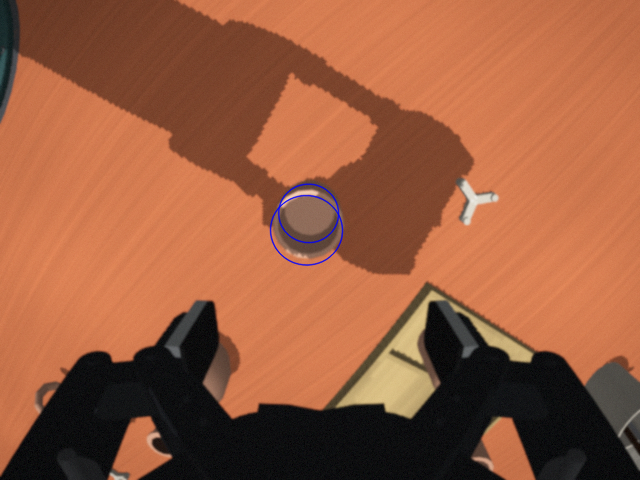

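Emit:
{"name": "servo_tool", "arguments": {"targets": "0.006 0.004 -0.014 8 -9.5 8 85; 0.002 0 0 0 -1 18 85; 0.003 0 0 0 -1 18 85; 0.003 0 0 0 -1 15 85; 0.002 0 0 0 0 8 85"}}

```text
time: 19.45
tool_pos: [0.4127, 0.1732, 0.0534]
tcp_rot: [1.125, 2.928, -0.003]
wrist_force: [-0.2, 0.0, -0.2]
width: 0.993
```

```bash
python3 st.py 405.7 173.4 20 0.838
```

```text
t 19.65 pos [413.7 173.7  55.2] jaw 0.837 q6 -0.49 w 85.5 F [ 0.1 -0.8  1.2]
tool delta [ 6.  -5.6 35.2] rows 1 each [ 6.  -5.6 35.2] turn [ 0.002  0.006 -0.001]
delta with final orientation: [ 5.7 -5.5 35.2]
```

Emit:
{"name": "servo_tool", "arguments": {"targets": "0.002 0.006 0 5.7 -5.5 6 85; 0.002 0.002 0 1 -1 12 85; 0.002 0.002 0 1 -1 8 85; 0.001 0.001 0 0 0 4 85"}}

```text
time: 19.98
tool_pos: [0.406, 0.1747, 0.027]
tcp_rot: [-1.127, -2.932, -0.004]
wrist_force: [-0.3, -0.1, -0.7]
width: 0.993
```

```bash
python3 st.py 405.7 173.4 20 0.838
```

```text
t 20.18 pos [406.8 174.8  27.8] jaw 0.837 q6 -0.49 w 85.0 F [-0.5 -0.1 -0.1]
tool delta [-0.2 -1.8  7.8] rows 1 each [-0.2 -1.8  7.8] turn [ 0.003 -0.001 -0.001]
delta with final orientation: [-0.2 -1.8  7.8]
```

Emit:
{"name": "servo_tool", "arguments": {"targets": "0.003 0 0 0 -1.8 5 85; 0 0 0 0 0 3 85; 0 0 0 0 0 0 36; 0 0 0 0 0 0 36; 0 0 0 0 0 0 36; 0 0 0 0 0 0 36; 0 0 0 0 0 0 36; 0 0 0 0 0 0 36", "newtons": 35}}

```text
time: 20.85
tool_pos: [0.4067, 0.1732, 0.0218]
tcp_rot: [1.126, 2.933, -0.001]
wrist_force: [0.3, 0.6, 0.8]
width: 0.424
```

```bash
python3 st.py 650 -182 100 0.838
```

```text
t 21.05 pos [406.8 173.4  21.4] jaw 0.838 q6 -0.49 w 36.2 F [-0.3  0.4  0.6]
tool delta [-418.6 -101.2  -78.4] rows 12 each [-34.9  -8.4  -6.5] turn [-0.  0. -0.]
delta with final orientation: [-418.5 -101.4  -78.6]
```

```bash
python3 wr.py w9 405.7,173.4,24,52; python3 - <<'E'
from h import *
im=read_camera("scene")["image"][100:280,240:440,::-1];cv2.imwrite("pics/s9.png",cv2.resize(im,None,fx=3,fy=3,interpolation=cv2.INTER_CUBIC))
E
```

```text
(no output)
```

View pics/w9.png

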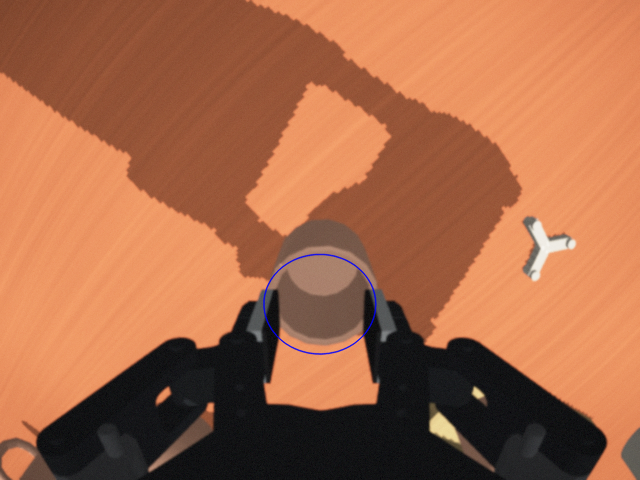

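View pics/s9.png

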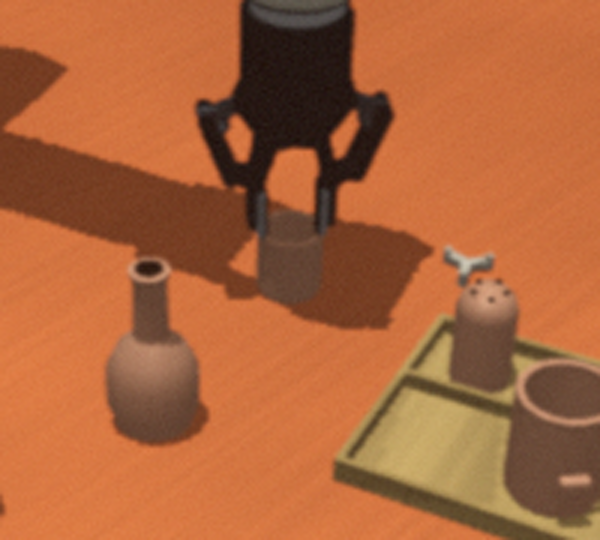

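```bash
python3 - <<'E'
from h import *
s=bot.read_state();print(s["time"],s["width"]*85.4)
im=read_camera("wrist")["image"][200:400,220:420,::-1];cv2.imwrite("pics/w10.png",cv2.resize(im,None,fx=3,fy=3,interpolation=cv2.INTER_CUBIC))
im=read_camera("side")["image"][120:260,180:340,::-1];cv2.imwrite("pics/s10.png",cv2.resize(im,None,fx=4,fy=4,interpolation=cv2.INTER_CUBIC))
im=read_camera("scene")["image"][140:210,300:380,::-1];cv2.imwrite("pics/s11.png",cv2.resize(im,None,fx=8,fy=8,interpolation=cv2.INTER_CUBIC))
E
```

```text
21.15 35.92258308076725
```

View pics/w10.png

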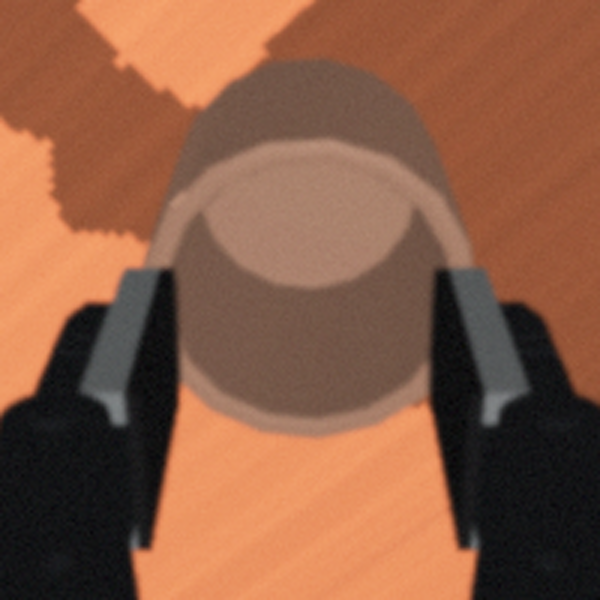

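View pics/s10.png

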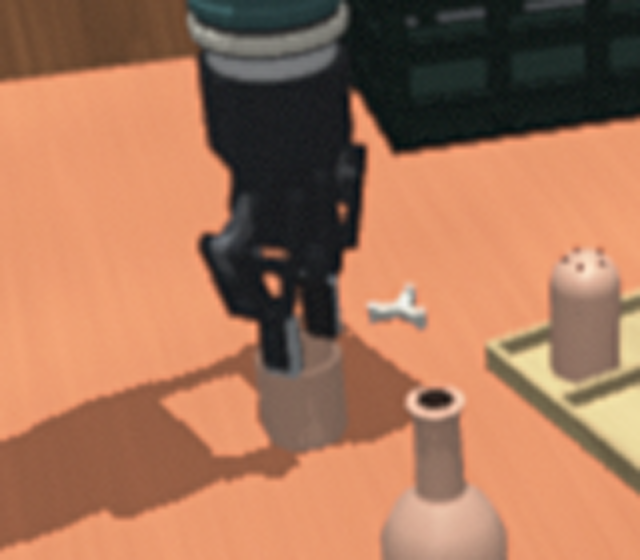

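View pics/s11.png

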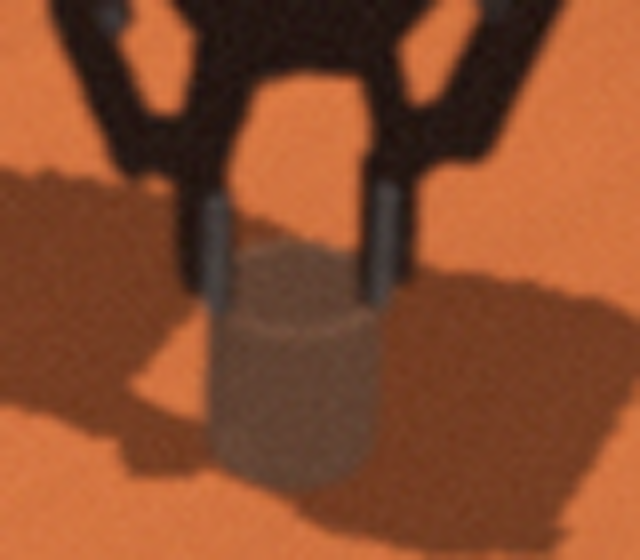

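Emit:
{"name": "servo_tool", "arguments": {"targets": "0 0 0 0 0 0 60; 0 0 0 0 0 0 60; 0 0 0 0 0 0 60; 0 0 0 0 0 0 60", "newtons": 20}}

```text
time: 21.63
tool_pos: [0.4064, 0.1733, 0.0211]
tcp_rot: [-1.126, -2.932, 0.001]
wrist_force: [-0.2, -0.2, 0.7]
width: 0.703
```

```bash
python3 st.py 405.7 173.4 20 0.838; python3 - <<'E'
from h import *
a=read_camera("wrist")["image"][200:400,220:420,::-1]
b=read_camera("scene")["image"][140:210,300:380,::-1]
cv2.imwrite("pics/w12.png",np.hstack([cv2.resize(a,(400,400)),cv2.resize(b,(400,400),interpolation=cv2.INTER_CUBIC)]))
E
```

```text
t 21.83 pos [406.4 173.3  21.1] jaw 0.838 q6 -0.49 w 60.0 F [ 0.9 -0.  -0.4]
tool delta [ 0.6 -0.4  1.1] rows 1 each [ 0.6 -0.4  1.1] turn [-0.001 -0.    -0.   ]
delta with final orientation: [ 0.6 -0.4  1.1]
```

View pics/w12.png

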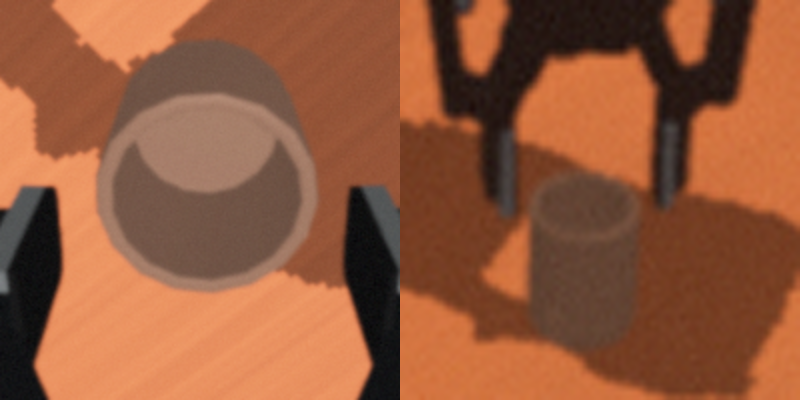

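```bash
python3 - <<'E'
from h import *
from wr import wproj
s=bot.read_state();c=read_camera("wrist");Rm=R.from_rotvec(s["tcp_rot"]).as_matrix()
for zt in(0,-10,-20,-30):
  for xx in (-11,11):
    P=[s["tool_pos"]+Rm@np.array([xx,sg*30,zt])/1e3 for sg in(-1,1)]
    a=(wproj(s,c,P)-[220,200])*2; b=(proj("scene",P)-[300,140])*[5,400/70]+[400,0]
    print(zt,xx,np.round(a).tolist(),np.round(b).tolist())
E
```

```text
0 -11 [[86.0, 200.0], [318.0, 200.0]] [[513.0, 297.0], [651.0, 289.0]]
0 11 [[81.0, 121.0], [322.0, 120.0]] [[508.0, 264.0], [644.0, 257.0]]
-10 -11 [[81.0, 218.0], [323.0, 218.0]] [[513.0, 275.0], [652.0, 267.0]]
-10 11 [[75.0, 135.0], [329.0, 135.0]] [[508.0, 242.0], [645.0, 235.0]]
-20 -11 [[74.0, 237.0], [329.0, 237.0]] [[514.0, 253.0], [653.0, 245.0]]
-20 11 [[68.0, 151.0], [336.0, 151.0]] [[509.0, 220.0], [646.0, 213.0]]
-30 -11 [[67.0, 258.0], [336.0, 258.0]] [[514.0, 230.0], [654.0, 223.0]]
-30 11 [[60.0, 168.0], [344.0, 168.0]] [[509.0, 198.0], [647.0, 190.0]]
```

```bash
python3 - <<'E'
from h import *
# opening 36 at pose pos 406.8 173.4 21.4 jaw .838
p=np.array([.4068,.1734,.0214]);j=.838;y=np.array([np.cos(j),np.sin(j),0]);z=np.array([0,0,-1.]);Rm=np.c_[np.cross(y,z),y,z]
c=read_camera("wrist")
from wr import wproj
s={"tool_pos":p,"tcp_rot":R.from_matrix(Rm).as_rotvec()}
for zt in(0,-10,-20,-30,-40):
  for xx in(-11,11):
    P=[p+Rm@np.array([xx,sg*18,zt])/1e3 for sg in(-1,1)]
    print(zt,xx,np.round((wproj(s,c,P)-[220,200])*3).tolist(),np.round((proj("scene",P)-[300,140])*8).tolist())
E
```

```text
0 -11 [[198.0, 301.0], [407.0, 301.0]] [[227.0, 413.0], [359.0, 407.0]]
0 11 [[194.0, 181.0], [412.0, 181.0]] [[218.0, 367.0], [349.0, 361.0]]
-10 -11 [[193.0, 328.0], [413.0, 328.0]] [[227.0, 382.0], [360.0, 376.0]]
-10 11 [[188.0, 203.0], [418.0, 203.0]] [[219.0, 337.0], [350.0, 330.0]]
-20 -11 [[187.0, 357.0], [418.0, 357.0]] [[228.0, 351.0], [362.0, 345.0]]
-20 11 [[181.0, 227.0], [424.0, 227.0]] [[219.0, 306.0], [351.0, 299.0]]
-30 -11 [[181.0, 389.0], [425.0, 389.0]] [[229.0, 320.0], [363.0, 313.0]]
-30 11 [[174.0, 254.0], [431.0, 254.0]] [[220.0, 274.0], [353.0, 268.0]]
-40 -11 [[174.0, 425.0], [432.0, 425.0]] [[229.0, 288.0], [365.0, 282.0]]
-40 11 [[166.0, 284.0], [440.0, 284.0]] [[220.0, 243.0], [354.0, 237.0]]
```

Emit:
{"name": "servo_tool", "arguments": {"targets": "0 0 0 0 0 0 85; 0 0 0 0 0 0 85; 0.001 0.001 0 0 0 5 85; 0.001 0.001 0 0 0 5 85; 0.001 0.001 0 0 0 4 85; 0 0 0 0 0 2 85"}}

```text
time: 22.53
tool_pos: [0.407, 0.1735, 0.0042]
tcp_rot: [-1.125, -2.93, 0.003]
wrist_force: [0.1, -1.2, -0.1]
width: 0.995
```

```bash
python3 st.py 405.7 173.4 0 0.838; python3 - <<'E'
from h import *
a=read_camera("wrist")["image"][200:400,220:420,::-1]
b=read_camera("scene")["image"][140:210,300:380,::-1]
cv2.imwrite("pics/w13.png",np.hstack([cv2.resize(a,(400,400)),cv2.resize(b,(400,400),interpolation=cv2.INTER_CUBIC)]))
E
```

```text
t 22.73 pos [407.3 173.6   4.8] jaw 0.838 q6 -0.49 w 85.4 F [0.1 0.3 0.6]
tool delta [ 1.  -1.2  4.8] rows 1 each [ 1.  -1.2  4.8] turn [-0.002 -0.002 -0.   ]
delta with final orientation: [ 1.  -1.2  4.8]
```

View pics/w13.png

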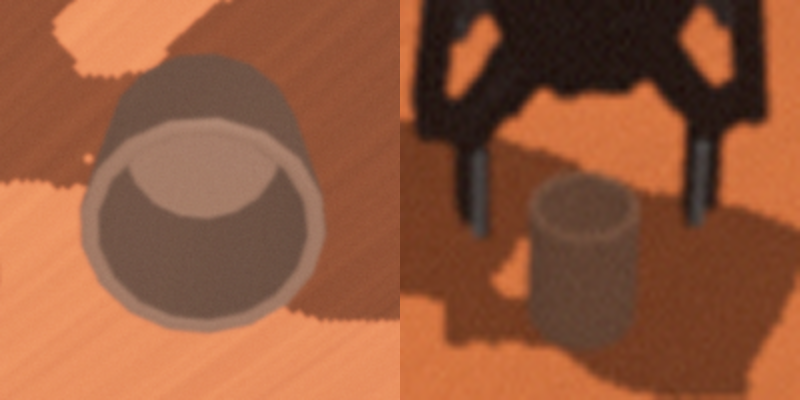

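Emit:
{"name": "servo_tool", "arguments": {"targets": "0 0 0 1 -1 6 85; 0.001 0.001 0 0 0 6 85; 0 0 0 0 0 4 85; 0 0 0 0 0 2 85"}}

```text
time: 23.17
tool_pos: [0.4072, 0.1741, -0.0133]
tcp_rot: [-1.125, -2.931, -0.001]
wrist_force: [-0.5, 0.0, -0.3]
width: 0.996
```

```bash
python3 st.py 405.7 173.4 -12 0.838
```

```text
t 23.37 pos [407.6 174.3 -12.6] jaw 0.838 q6 -0.49 w 85.2 F [ 0.1 -0.  -0.2]
tool delta [ 0.8 -1.9 -0.6] rows 1 each [ 0.8 -1.9 -0.6] turn [ 0.    -0.001 -0.   ]
delta with final orientation: [ 0.8 -1.9 -0.6]
```

Emit:
{"name": "servo_tool", "arguments": {"targets": "0 0 0 0 0 0 38; 0 0 0 0 0 0 38; 0 0 0 0 0 0 38; 0 0 0 0 0 0 38; 0 0 0 0 0 0 38; 0 0 0 0 0 0 38", "newtons": 35}}

```text
time: 23.87
tool_pos: [0.4087, 0.1746, -0.0116]
tcp_rot: [1.126, 2.932, 0.004]
wrist_force: [-0.2, -0.7, 0.5]
width: 0.561
```

```bash
python3 st.py 405.7 173.4 -12 0.838;python3 - <<'E'
from h import *
a=read_camera("wrist")["image"][200:400,220:420,::-1]
b=read_camera("scene")["image"][140:210,300:380,::-1]
cv2.imwrite("pics/w14.png",np.hstack([cv2.resize(a,(400,400)),cv2.resize(b,(400,400),interpolation=cv2.INTER_CUBIC)]))
E
```

```text
t 24.07 pos [408.6 174.6 -11.7] jaw 0.838 q6 -0.49 w 48.2 F [-0.1 -0.4 -0.1]
tool delta [ 1.3 -2.8  0.3] rows 1 each [ 1.3 -2.8  0.3] turn [ 0.002 -0.001 -0.   ]
delta with final orientation: [ 1.4 -2.8  0.3]
```

View pics/w14.png

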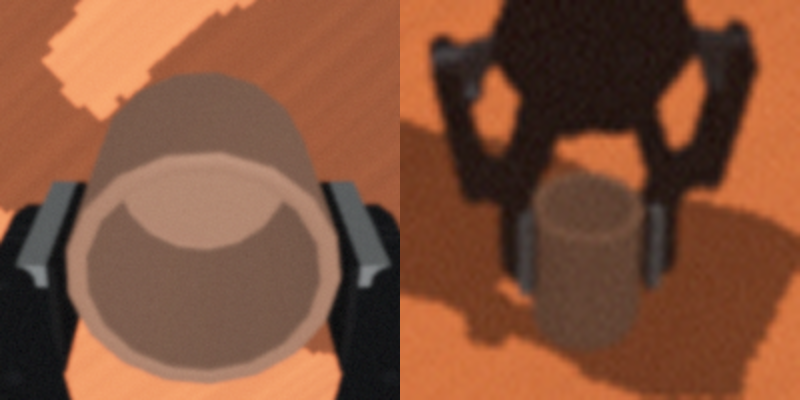

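Emit:
{"name": "servo_tool", "arguments": {"targets": "0 0 0 0 0 -8 38; 0 0 0 0 0 -18 38; 0 0 0 0 0 -30 38; 0 0 0 0 0 -30 38; 0 0 0 0 0 -25 38; 0 0 0 0 0 -12 38"}}

```text
time: 24.67
tool_pos: [0.4031, 0.1724, 0.1134]
tcp_rot: [-1.122, -2.924, 0.01]
wrist_force: [0.8, 0.7, -0.4]
width: 0.559
```

```bash
python3 st.py 650 -182 110 0.838
```

```text
t 24.87 pos [401.4 171.8 109.6] jaw 0.838 q6 -0.49 w 48.0 F [-0.5  0.1 -1.9]
tool delta [-421.5  -96.5   -2.8] rows 12 each [-35.1  -8.   -0.2] turn [-0.013 -0.009 -0.   ]
delta with final orientation: [-4.215e+02 -9.660e+01 -4.000e-01]
```

Emit:
{"name": "servo_tool", "arguments": {"targets": "-0.013 -0.009 0 -15 -4 -6 38; 0 0 0 -30 -7 -1 38; 0 0 0 -38 -9 -1 38; 0 0 0 -38 -9 -1 38; 0 0 0 -38 -9 -1 38; 0 0 0 -38 -9 -1 38; 0 0 0 -38 -9 -1 38; 0 0 0 -38 -9 -1 38"}}

```text
time: 25.53
tool_pos: [0.5501, -0.0629, 0.1031]
tcp_rot: [-1.099, -2.912, 0.014]
wrist_force: [0.1, 0.6, 0.2]
width: 0.564
```

Emit:
{"name": "servo_tool", "arguments": {"targets": "0 0 0 -38 -9 -1 38; 0 0 0 -38 -9 -1 38; 0 0 0 -30 -6 0 38; 0 0 0 -15 -3 0 38"}}

```text
time: 25.87
tool_pos: [0.621, -0.1718, 0.0908]
tcp_rot: [-1.099, -2.896, 0.018]
wrist_force: [0.1, 0.2, 0.3]
width: 0.563
```

```bash
python3 st.py 650 -182 80 0.838
```

```text
t 26.07 pos [ 618.8 -168.1   91.1] jaw 0.847 q6 -1.14 w 47.9 F [-0.3  0.4 -0.9]
tool delta [-32.9  10.6   9.5] rows 1 each [-32.9  10.6   9.5] turn [-0.026 -0.039  0.008]
delta with final orientation: [-32.4  10.6  11.1]
```

Emit:
{"name": "servo_tool", "arguments": {"targets": "-0.026 -0.039 0.008 -15 5 0 38; 0 0 0 -12 4 3 38; 0 0 0 -5 2 3 38"}}

```text
time: 26.32
tool_pos: [0.6468, -0.177, 0.0816]
tcp_rot: [-1.119, -2.929, -0.001]
wrist_force: [-0.5, 0.4, -0.8]
width: 0.56
```

```bash
python3 st.py 650 -182 30 0.838; python3 wr.py w15 650.3,-182,24,6 588.6,-126.6,26,6 588.6,-126.6,45,18
```

```text
t 26.52 pos [ 646.2 -177.    81.7] jaw 0.841 q6 -1.15 w 48.1 F [-0.4 -0.  -0. ]
tool delta [-6.5 -1.1 51.6] rows 2 each [-3.3 -0.6 25.8] turn [-0.002 -0.007  0.003]
delta with final orientation: [-6.2 -1.2 51.7]
```

View pics/w15.png

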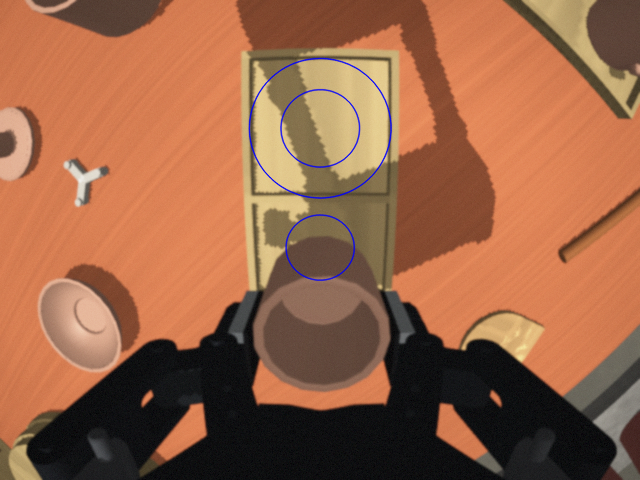

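Emit:
{"name": "servo_tool", "arguments": {"targets": "-0.002 -0.007 0.003 -6 -1 10 38; 0 0 0 0 0 18 38; 0 0 0 0 0 18 38; 0 0 0 0 0 12 38; 0 0 0 0 0 6 38"}}

```text
time: 26.98
tool_pos: [0.6537, -0.183, 0.0185]
tcp_rot: [1.121, 2.924, -0.0]
wrist_force: [-1.0, 0.5, -0.4]
width: 0.56
```

```bash
python3 st.py 650 -182 -5 0.838
```

```text
t 27.18 pos [ 655.  -183.4   20.8] jaw 0.839 q6 -1.15 w 47.4 F [ 0.3 -0.7  0.1]
tool delta [ 4.9 -2.4 25.7] rows 1 each [ 4.9 -2.4 25.7] turn [0.004 0.011 0.001]
delta with final orientation: [ 4.6 -2.3 25.8]
```

Emit:
{"name": "servo_tool", "arguments": {"targets": "0.004 0.011 0 4.6 -2.3 3 38; 0.001 0.001 0 0 0 6 38; 0 0.001 0 0 0 5 38; 0 0 0 0 0 3 38"}}

```text
time: 27.52
tool_pos: [0.6535, -0.1832, 0.0075]
tcp_rot: [1.123, 2.929, 0.001]
wrist_force: [-0.1, 0.9, -1.6]
width: 0.558
```

```bash
python3 st.py 650 -182 -5.7 0.838
```

```text
t 27.72 pos [ 653.2 -183.     7.5] jaw 0.839 q6 -1.15 w 47.6 F [ 1.2 -0.3 -1. ]
tool delta [ 3.1 -1.4 13.2] rows 1 each [ 3.1 -1.4 13.2] turn [0.002 0.004 0.001]
delta with final orientation: [ 3.1 -1.4 13.2]
```

Emit:
{"name": "servo_tool", "arguments": {"targets": "0.002 0.004 0 2.5 -1.2 2.5 38; 0 0 0 0 0 3 38; 0 0 0 0 0 3 38; 0 0 0 0 0 2 38"}}

```text
time: 28.05
tool_pos: [0.6513, -0.1825, -0.0026]
tcp_rot: [1.124, 2.932, 0.0]
wrist_force: [-0.4, 0.5, -0.9]
width: 0.564
```

```bash
python3 st.py 650 -182 -5.7 0.838
```

```text
t 28.25 pos [ 651.4 -182.5   -2.3] jaw 0.839 q6 -1.15 w 47.9 F [-0.1 -0.2 -1.3]
tool delta [ 1.4 -0.5  3.4] rows 1 each [ 1.4 -0.5  3.4] turn [0.001 0.002 0.001]
delta with final orientation: [ 1.4 -0.5  3.4]
```

Emit:
{"name": "servo_tool", "arguments": {"targets": "0.001 0.002 0 0 0 1.5 38; 0 0 0 0 0 1.5 38; 0 0 0 0 0 1 38"}}

```text
time: 28.5
tool_pos: [0.6522, -0.1828, -0.0058]
tcp_rot: [1.124, 2.932, -0.0]
wrist_force: [-3.1, 0.5, 7.1]
width: 0.56
```

```bash
python3 st.py 650 -182 -5.7 0.838
```

```text
t 28.7 pos [ 652.1 -182.7   -5.7] jaw 0.839 q6 -1.15 w 47.9 F [-0.2 -0.3 -0.2]
tool delta [ 2.  -0.8 -0. ] rows 1 each [ 2.  -0.8 -0. ] turn [0.    0.001 0.001]
delta with final orientation: [ 2.  -0.8 -0. ]
```

Emit:
{"name": "servo_tool", "arguments": {"targets": "0 0 0 0 0 0 70; 0 0 0 0 0 0 70; 0 0 0 0 0 0 70; 0 0 0 0 0 -10 70; 0 0 0 0 0 -20 70; 0 0 0 0 0 -32 85; 0 0 0 0 0 -35 85; 0 0 0 0 0 -35 85"}}

```text
time: 29.37
tool_pos: [0.6438, -0.18, 0.1205]
tcp_rot: [-1.117, -2.914, 0.002]
wrist_force: [0.9, -0.3, -0.6]
width: 0.993
```

```bash
python3 st.py 439 0.4 125 0.838; python3 wr.py w16 650.3,-182,24,58 650.3,-182,24,6
```

```text
t 29.57 pos [ 646.5 -180.9  122.6] jaw 0.839 q6 -1.15 w 85.0 F [-0.4 -0.1  0.4]
tool delta [275.5  -3.9   1.1] rows 8 each [34.4 -0.5  0.1] turn [-0.006 -0.013  0.001]
delta with final orientation: [275.5  -4.   -2.4]
```

View pics/w16.png

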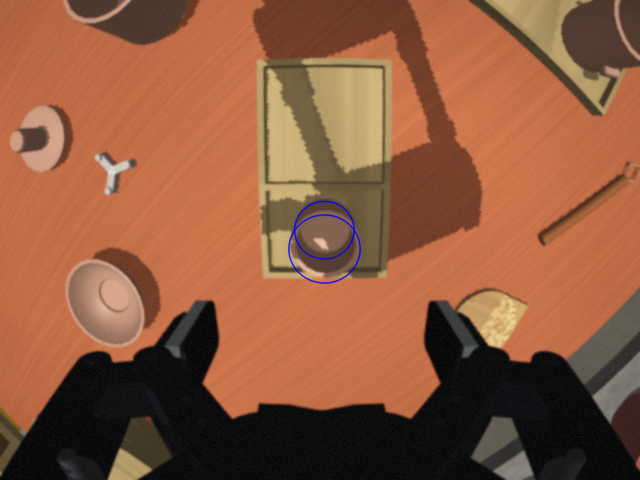

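Emit:
{"name": "servo_tool", "arguments": {"targets": "-0.006 -0.013 0 18 0 -4 85; 0 0 0 32 0 0 85; 0 0 0 38 0 0 85; 0 0 0 38 0 0 85; 0 0 0 38 0 0 85; 0 0 0 38 0 0 85; 0 0 0 34 0 0 85; 0 0 0 18 0 0 85"}}

```text
time: 30.28
tool_pos: [0.438, -0.0058, 0.1088]
tcp_rot: [-1.123, -2.9, 0.01]
wrist_force: [0.9, 0.6, -0.5]
width: 0.992
```

```bash
python3 st.py 439 0.4 100 0.838; python3 wr.py w17 439,0.4,14,120 439,0.4,31,40
```

```text
t 30.48 pos [442.2  -7.6 110.3] jaw 0.833 q6 -0.91 w 84.9 F [0.6 0.2 0. ]
tool delta [ 7.5  3.9 10.5] rows 1 each [ 7.5  3.9 10.5] turn [-0.015 -0.023 -0.006]
delta with final orientation: [ 7.7  3.7 10.3]
```

View pics/w17.png

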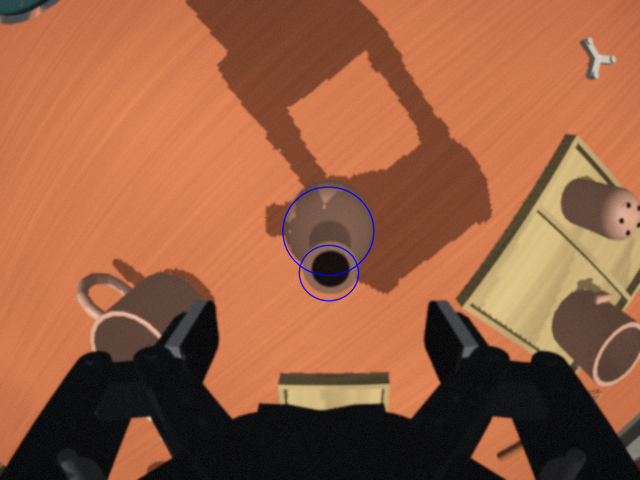

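Emit:
{"name": "servo_tool", "arguments": {"targets": "-0.015 -0.023 -0.006 8 4 0 85; 0 0 0 1 0 10 85; 0.001 0.001 0 0 0 15 85; 0.001 0.001 0 0 0 12 85; 0.001 0.001 0 0 0 6 85"}}

```text
time: 30.95
tool_pos: [0.446, -0.0026, 0.0667]
tcp_rot: [1.13, 2.928, -0.002]
wrist_force: [-0.4, 1.0, -0.8]
width: 0.999
```

```bash
python3 st.py 438 1.4 46 0.838
```

```text
t 31.15 pos [446.5  -2.3  68.4] jaw 0.834 q6 -0.89 w 85.1 F [ 0.6 -0.7  1. ]
tool delta [ 8.9 -3.  22.3] rows 1 each [ 8.9 -3.  22.3] turn [ 0.001  0.004 -0.004]
delta with final orientation: [ 8.8 -2.9 22.4]
```

Emit:
{"name": "servo_tool", "arguments": {"targets": "0.001 0.004 -0.004 8.8 -2.9 5 85; 0.001 0.001 0 0 0 8 85; 0.001 0.001 0 0 0 4 85; 0 0 0 0 0 2 85"}}

```text
time: 31.48
tool_pos: [0.44, 0.0013, 0.0502]
tcp_rot: [1.125, 2.931, 0.001]
wrist_force: [-0.1, -0.7, 0.1]
width: 0.999
```

```bash
python3 st.py 438 1.4 46 0.838; python3 - <<'E'
from h import *
a=read_camera("wrist")["image"][150:400,195:445,::-1]
b=read_camera("scene")["image"][160:260,240:340,::-1]
cv2.imwrite("pics/w18.png",np.hstack([cv2.resize(a,(400,400)),cv2.resize(b,(400,400),interpolation=cv2.INTER_CUBIC)]))
E
```

```text
t 31.68 pos [440.4   1.2  50.8] jaw 0.838 q6 -0.89 w 84.9 F [0.1 0.8 0. ]
tool delta [ 1.9 -1.5  4.8] rows 1 each [ 1.9 -1.5  4.8] turn [ 0.002  0.002 -0.   ]
delta with final orientation: [ 1.9 -1.5  4.8]
```

View pics/w18.png

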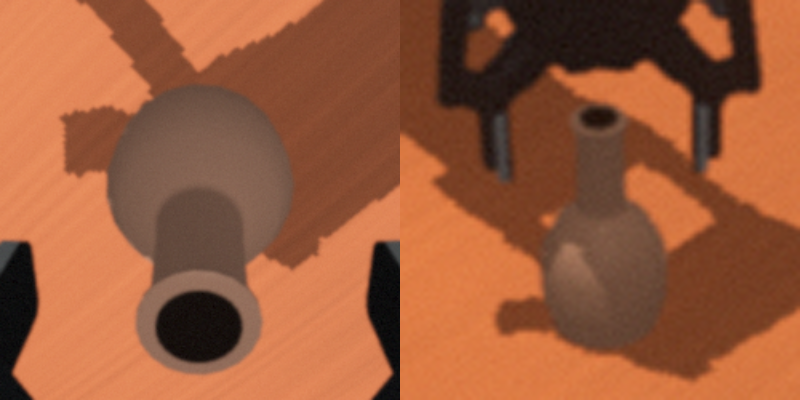

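Emit:
{"name": "servo_tool", "arguments": {"targets": "0.002 0.002 0 1.9 -1.5 2 85; 0 0 0 0 0 1 15; 0 0 0 0 0 0 15; 0 0 0 0 0 0 15; 0 0 0 0 0 0 15; 0 0 0 0 0 0 15; 0 0 0 0 0 0 15; 0 0 0 0 0 0 15", "newtons": 45}}

```text
time: 32.45
tool_pos: [0.4392, 0.0014, 0.0488]
tcp_rot: [1.125, 2.93, 0.001]
wrist_force: [0.2, -0.2, -1.5]
width: 0.26
```

Emit:
{"name": "servo_tool", "arguments": {"targets": "0 0 0 0 0 0 15; 0 0 0 0 0 0 15; 0 0 0 0 0 0 15"}}

```text
time: 32.7
tool_pos: [0.4392, 0.0014, 0.0488]
tcp_rot: [1.125, 2.931, 0.0]
wrist_force: [1.3, -0.4, -0.1]
width: 0.259
```

```bash
python3 st.py 438 1.4 46 0.838; python3 - <<'E'
from h import *
a=read_camera("wrist")["image"][150:400,195:445,::-1]
b=read_camera("scene")["image"][160:260,240:340,::-1]
cv2.imwrite("pics/w19.png",np.hstack([cv2.resize(a,(400,400)),cv2.resize(b,(400,400),interpolation=cv2.INTER_CUBIC)]))
E
```

```text
t 32.9 pos [439.2   1.4  48.8] jaw 0.838 q6 -0.89 w 22.2 F [-0.8  0.2  0. ]
tool delta [ 0.9 -0.8  2.8] rows 1 each [ 0.9 -0.8  2.8] turn [ 0.001  0.002 -0.   ]
delta with final orientation: [ 0.9 -0.8  2.8]
```

View pics/w19.png

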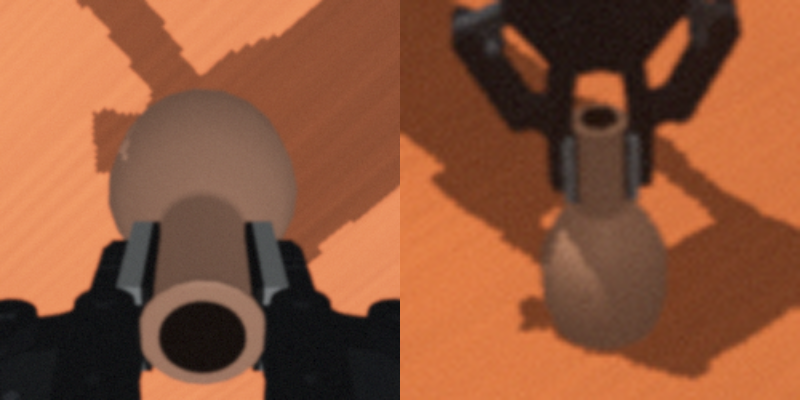

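Emit:
{"name": "servo_tool", "arguments": {"targets": "0.001 0.002 0 0 0 -8 15; 0 0 0 0 0 -18 15; 0 0 0 0 0 -28 15; -0.001 -0.001 0 0 0 -25 15; 0 0 0 0 0 -12 15"}}

```text
time: 33.42
tool_pos: [0.4316, 0.0016, 0.1375]
tcp_rot: [-1.12, -2.918, 0.008]
wrist_force: [1.0, 0.7, -2.4]
width: 0.257
```

```bash
python3 st.py 588.6 -126.6 130 0.838
```

```text
t 33.62 pos [430.4   1.7 134.5] jaw 0.838 q6 -0.89 w 22.1 F [-0.1  1.1 -3.2]
tool delta [-203.4   10.5    1.4] rows 6 each [-33.9   1.8   0.2] turn [-0.012 -0.015 -0.   ]
delta with final orientation: [-203.4   10.4    4.5]
```

Emit:
{"name": "servo_tool", "arguments": {"targets": "-0.012 -0.015 0 -14 1 -3 15; 0 0 0 -26 1 -1 15; 0 0 0 -34 2 -1 15; 0 0 0 -36 2 -1 15; 0 0 0 -36 2 -1 15; 0 0 0 -28 1 -1 15; 0 0 0 -14 1 0 15"}}

```text
time: 34.2
tool_pos: [0.5745, -0.122, 0.128]
tcp_rot: [-1.113, -2.923, 0.006]
wrist_force: [0.4, 0.3, -2.3]
width: 0.261
```

```bash
python3 st.py 588.6 -126.6 100 0.838
```

```text
t 34.4 pos [ 571.2 -119.2  127.7] jaw 0.844 q6 -1.09 w 21.8 F [-1.2 -0.8 -2.9]
tool delta [-18.3   6.3  27.3] rows 1 each [-18.3   6.3  27.3] turn [-0.009 -0.016  0.006]
delta with final orientation: [-17.8   6.2  27.7]
```

Emit:
{"name": "servo_tool", "arguments": {"targets": "-0.009 -0.016 0.006 -12 4 4 15; 0 0 0 -5 2 10 15; 0 0 0 0 0 8 15; 0 0 0 0 0 4 15"}}

```text
time: 34.73
tool_pos: [0.5871, -0.125, 0.0982]
tcp_rot: [1.124, 2.933, 0.0]
wrist_force: [-0.6, 0.3, -3.2]
width: 0.257
```

```bash
python3 st.py 588.6 -126.6 54.8 0.838; python3 wr.py w20 588.6,-126.6,26,6 650.3,-182,24,58
```

```text
t 34.93 pos [ 587.6 -125.2   99.7] jaw 0.839 q6 -1.09 w 21.9 F [-0.5 -0.8 -3.2]
tool delta [-1.6 -0.4 44.9] rows 2 each [-0.8 -0.2 22.5] turn [0.001 0.002 0.001]
delta with final orientation: [-1.7 -0.4 44.9]
```

View pics/w20.png

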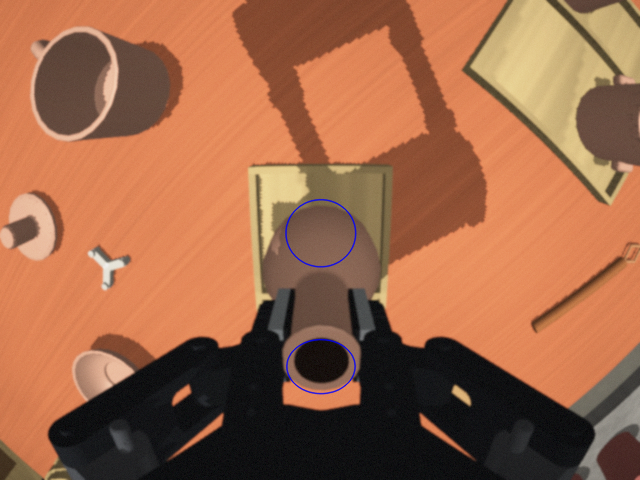

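Emit:
{"name": "servo_tool", "arguments": {"targets": "0.001 0.002 0 -1.7 0 8 15; 0.001 0.001 0 0 0 12 15; 0.001 0.001 0 0 0 10 15; 0.001 0.001 0 0 0 5 15; 0 0 0 0 0 3 15"}}

```text
time: 35.4
tool_pos: [0.5917, -0.127, 0.0616]
tcp_rot: [1.123, 2.932, -0.002]
wrist_force: [0.2, -1.1, -3.4]
width: 0.26
```

```bash
python3 st.py 588.6 -126.6 54.8 0.838
```

```text
t 35.6 pos [ 592.3 -127.1   62.9] jaw 0.839 q6 -1.09 w 22.0 F [-0.4 -1.2 -2.4]
tool delta [ 3.1 -2.1  8.1] rows 1 each [ 3.1 -2.1  8.1] turn [0.    0.004 0.001]
delta with final orientation: [ 3.1 -2.1  8.1]
```

Emit:
{"name": "servo_tool", "arguments": {"targets": "0 0.004 0 2 -1.5 2 15; 0 0 0 0 0 2.5 15; 0 0 0 0 0 2 15; 0 0 0 0 0 1 15"}}

```text
time: 35.93
tool_pos: [0.5913, -0.1274, 0.057]
tcp_rot: [1.123, 2.93, 0.002]
wrist_force: [0.2, 0.6, -2.9]
width: 0.259
```

```bash
python3 st.py 588.6 -126.6 54.8 0.838
```

```text
t 36.13 pos [ 591.3 -127.4   57. ] jaw 0.839 q6 -1.09 w 22.3 F [ 0.4  0.3 -2.1]
tool delta [ 2.5 -1.3  2.2] rows 1 each [ 2.5 -1.3  2.2] turn [0.002 0.003 0.001]
delta with final orientation: [ 2.5 -1.3  2.2]
```

Emit:
{"name": "servo_tool", "arguments": {"targets": "0.002 0.003 0 0 0 1.3 15; 0 0 0 0 0 1.2 15; 0 0 0 0 0 1 15"}}

```text
time: 36.38
tool_pos: [0.5921, -0.1275, 0.0548]
tcp_rot: [1.123, 2.933, 0.0]
wrist_force: [-4.2, 0.7, 7.7]
width: 0.259
```

```bash
python3 st.py 588.6 -126.6 54.8 0.838
```

```text
t 36.58 pos [ 592.  -127.5   54.8] jaw 0.839 q6 -1.09 w 22.6 F [-3.2  0.6  4.8]
tool delta [ 3.1 -1.6  0. ] rows 1 each [ 3.1 -1.6  0. ] turn [0.001 0.001 0.001]
delta with final orientation: [ 3.1 -1.6  0. ]
```

Emit:
{"name": "servo_tool", "arguments": {"targets": "0 0 0 0 0 0 70; 0 0 0 0 0 0 70; 0 0 0 0 0 0 70; 0 0 0 0 0 0 70; 0 0 0 0 0 0 70; 0 0 0 0 0 -12 70; 0 0 0 0 0 -25 70; 0 0 0 0 0 -35 70"}}

```text
time: 37.25
tool_pos: [0.5863, -0.126, 0.1202]
tcp_rot: [-1.119, -2.921, 0.002]
wrist_force: [-0.2, -0.2, -0.1]
width: 0.822
```

Emit:
{"name": "servo_tool", "arguments": {"targets": "0 0 0 0 0 -35 70; 0 0 0 0 0 -20 70; 0 0 0 0 0 -8 70"}}

```text
time: 37.5
tool_pos: [0.5894, -0.1269, 0.1933]
tcp_rot: [-1.122, -2.929, 0.0]
wrist_force: [1.3, -0.5, 0.4]
width: 0.818
```

```bash
python3 st.py 404.5 -319.3 140 0.838; python3 wr.py w21 588.6,-126.6,14,126 650.3,-182,24,58
```

```text
t 37.7 pos [ 586.9 -126.2  187.7] jaw 0.839 q6 -1.09 w 70.0 F [ 0.9  0.9 -0.2]
tool delta [   6.1 -265.3   49.2] rows 8 each [  0.8 -33.2   6.1] turn [-0.005 -0.011  0.001]
delta with final orientation: [   6.4 -265.5   47.7]
```

View pics/w21.png

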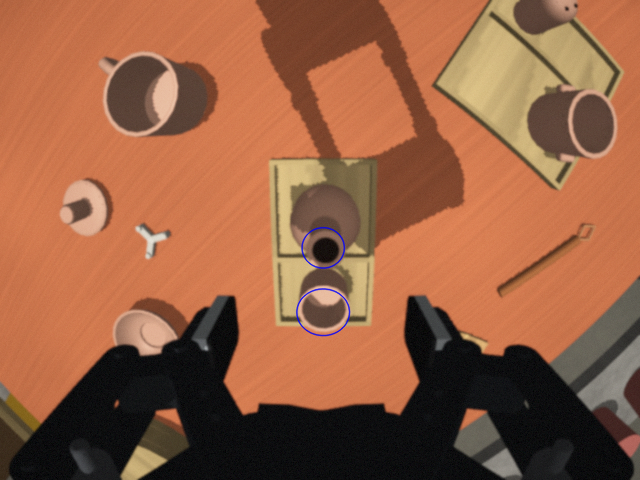

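Emit:
{"name": "servo_tool", "arguments": {"targets": "-0.005 -0.011 0 1 -16 4 85; 0 0 0 1 -30 6 85; 0 0 0 1 -37 6 85; 0 0 0 1 -37 6 85; 0 0 0 1 -37 6 85; 0 0 0 1 -37 6 85; 0 0 0 1 -30 6 85; 0 0 0 0 -15 4 85"}}

```text
time: 38.42
tool_pos: [0.4067, -0.2955, 0.1219]
tcp_rot: [-1.098, -2.91, -0.008]
wrist_force: [-0.3, -0.1, -0.5]
width: 0.995
```

```bash
python3 st.py 404.5 -319.3 100 0.838
```

```text
t 38.62 pos [ 409.8 -294.3  123.3] jaw 0.849 q6 -1.52 w 85.1 F [ 0.9 -0.   0.6]
tool delta [-13.2 -22.2  23. ] rows 1 each [-13.2 -22.2  23. ] turn [-0.004 -0.029  0.011]
delta with final orientation: [-12.8 -22.2  23.3]
```

Emit:
{"name": "servo_tool", "arguments": {"targets": "-0.004 -0.029 0.011 -9 -15 8 85; 0 0 0 -4 -6 10 85; 0 0 0 0 0 6 85"}}

```text
time: 38.87
tool_pos: [0.4091, -0.3176, 0.099]
tcp_rot: [1.119, 2.932, 0.001]
wrist_force: [-0.3, -0.2, -0.3]
width: 0.997
```

```bash
python3 st.py 404.5 -319.3 50 0.838; python3 wr.py w22 404.5,-319.3,32,14 404.5,-319.3,11,46
```

```text
t 39.07 pos [ 409.  -316.8   99.6] jaw 0.842 q6 -1.55 w 85.0 F [ 1.2 -0.   0.3]
tool delta [ 1.8 -4.9 49.6] rows 2 each [ 0.9 -2.5 24.8] turn [0.002 0.002 0.004]
delta with final orientation: [ 1.6 -4.9 49.6]
```

View pics/w22.png

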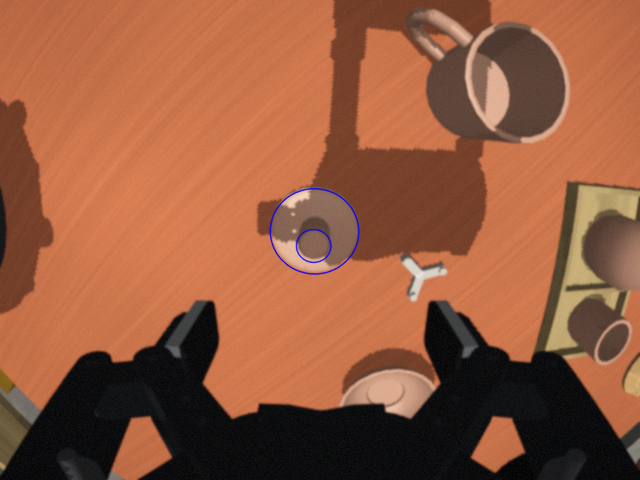

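Emit:
{"name": "servo_tool", "arguments": {"targets": "0.002 0.002 0.004 2 -5 10 85; 0.001 0.001 0 0.5 -0.5 20 85; 0.001 0.001 0 0.5 -0.5 20 85; 0.001 0.001 0 0.5 -0.5 20 85; 0.001 0.001 0 0 0 10 85; 0 0 0 0 0 5 85"}}

```text
time: 39.62
tool_pos: [0.4064, -0.322, 0.0154]
tcp_rot: [1.12, 2.93, -0.011]
wrist_force: [-0.2, 0.4, -0.7]
width: 0.99
```

```bash
python3 st.py 404.5 -319.3 -6 0.838
```

```text
t 39.82 pos [ 407.5 -323.1   17.6] jaw 0.841 q6 -1.55 w 85.0 F [0.2 0.1 0.1]
tool delta [ 5.   0.9 23.5] rows 1 each [ 5.   0.9 23.5] turn [-0.005  0.01   0.003]
delta with final orientation: [ 4.8  0.8 23.6]
```

Emit:
{"name": "servo_tool", "arguments": {"targets": "-0.005 0.01 0.003 4.8 0.8 5 85; 0 0.001 0 0.5 0 7 85; 0 0.001 0 0.3 0 5 85; 0 0 0 0 0 3 85"}}

```text
time: 40.15
tool_pos: [0.4071, -0.3214, 0.0006]
tcp_rot: [1.124, 2.927, -0.002]
wrist_force: [-0.6, 1.0, -0.3]
width: 0.995
```

```bash
python3 st.py 404.5 -319.3 -6 0.838
```

```text
t 40.35 pos [ 407.  -321.3    0.7] jaw 0.837 q6 -1.56 w 84.8 F [ 0.3 -0.2 -0. ]
tool delta [ 3.2 -0.2  6.7] rows 1 each [ 3.2 -0.2  6.7] turn [ 0.001  0.006 -0.001]
delta with final orientation: [ 3.1 -0.2  6.7]
```

Emit:
{"name": "servo_tool", "arguments": {"targets": "0.001 0.006 0 3.1 -0.2 3 85; 0 0 0 0 0 2.5 85; 0 0 0 0 0 1 85"}}

```text
time: 40.6
tool_pos: [0.4049, -0.3197, -0.0055]
tcp_rot: [1.126, 2.932, -0.001]
wrist_force: [-0.0, 0.5, 0.4]
width: 0.99
```

```bash
python3 st.py 404.5 -319.3 -6 0.838; python3 - <<'E'
from h import *
a=read_camera("wrist")["image"][200:400,220:420,::-1]
b=read_camera("scene")["image"][260:340,100:180,::-1]
cv2.imwrite("pics/w23.png",np.hstack([cv2.resize(a,(400,400)),cv2.resize(b,(400,400),interpolation=cv2.INTER_CUBIC)]))
E
```

```text
t 40.8 pos [ 405.  -319.7   -5.3] jaw 0.837 q6 -1.55 w 85.1 F [-0.3  0.3 -0.5]
tool delta [ 0.7 -0.   0.7] rows 1 each [ 0.7 -0.   0.7] turn [-0.     0.001 -0.001]
delta with final orientation: [ 0.7 -0.   0.7]
```

View pics/w23.png

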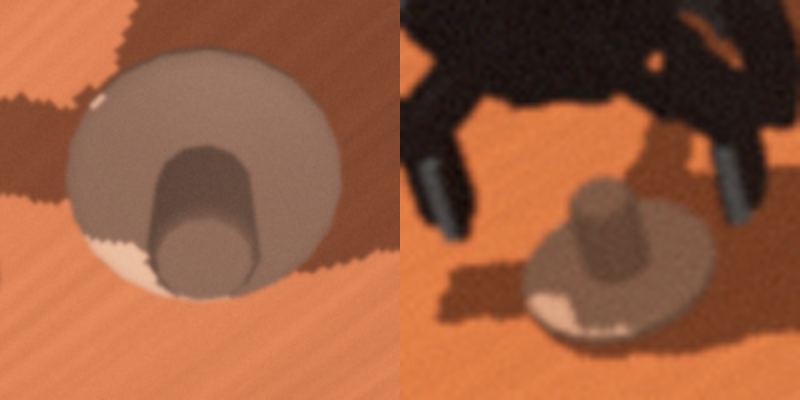

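Emit:
{"name": "servo_tool", "arguments": {"targets": "0 0 0 0 0 0 12; 0 0 0 0 0 0 12; 0 0 0 0 0 0 12; 0 0 0 0 0 0 12; 0 0 0 0 0 0 12; 0 0 0 0 0 0 12; 0 0 0 0 0 0 12; 0 0 0 0 0 0 12", "newtons": 35}}

```text
time: 41.57
tool_pos: [0.4056, -0.3202, -0.0046]
tcp_rot: [1.126, 2.93, -0.001]
wrist_force: [0.3, -0.1, -0.3]
width: 0.241
```

```bash
python3 st.py 404.5 -319.3 -6 0.838; python3 - <<'E'
from h import *
a=read_camera("wrist")["image"][200:400,220:420,::-1]
b=read_camera("scene")["image"][260:340,100:180,::-1]
cv2.imwrite("pics/w24.png",np.hstack([cv2.resize(a,(400,400)),cv2.resize(b,(400,400),interpolation=cv2.INTER_CUBIC)]))
E
```

```text
t 41.77 pos [ 405.6 -320.2   -4.6] jaw 0.837 q6 -1.55 w 20.2 F [-0.5 -0.5 -0.3]
tool delta [ 1.4 -0.1  1.4] rows 1 each [ 1.4 -0.1  1.4] turn [ 0.     0.003 -0.001]
delta with final orientation: [ 1.4 -0.1  1.4]
```

View pics/w24.png

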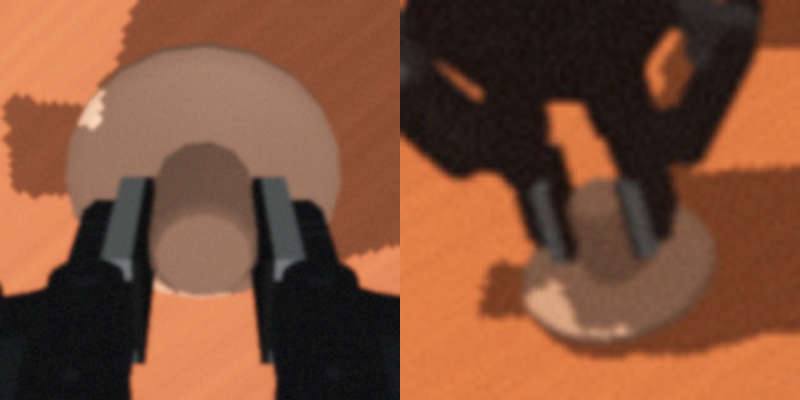

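Emit:
{"name": "servo_tool", "arguments": {"targets": "0 0.002 0 0 0 -8 12; 0 0 0 0 0 -18 12; 0 0 0 0 0 -30 12; 0 0 0 0 0 -38 12; 0 0 0 0 0 -38 12; 0 0 0 0 0 -30 12; 0 0 0 0 0 -12 12"}}

```text
time: 42.45
tool_pos: [0.4001, -0.3157, 0.1721]
tcp_rot: [-1.121, -2.917, -0.009]
wrist_force: [0.5, -0.6, 0.8]
width: 0.237
```

```bash
python3 st.py 676 120 165 0.838; python3 - <<'E'
from h import *
a=read_camera("wrist")["image"][150:400,160:480,::-1]
cv2.imwrite("pics/w25.png",cv2.resize(a,None,fx=2.4,fy=2.4,interpolation=cv2.INTER_CUBIC))
E
```

```text
t 42.65 pos [ 398.1 -313.9  166.4] jaw 0.837 q6 -1.55 w 20.3 F [-0.4 -0.  -2.2]
tool delta [ 84.  508.3   3.1] rows 14 each [ 6.  36.3  0.2] turn [-0.001 -0.024 -0.001]
delta with final orientation: [ 83.6 508.4   1.4]
```

View pics/w25.png

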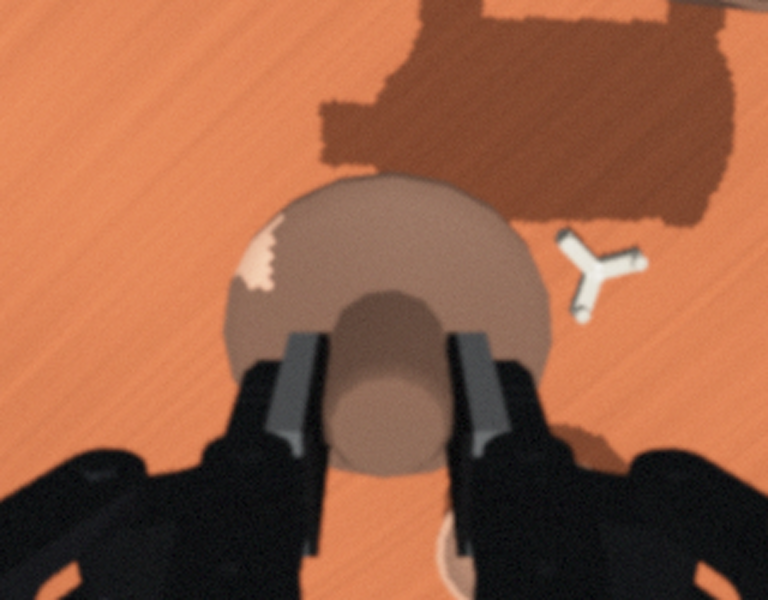

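```bash
python3 - <<'E'
import sys;sys.argv=["x","32","-18.6","0","0","0","0"]
exec(open("held.py").read().split("r,z,*b")[0])
def bb(x,y,r,z):
    p=wp(c,circ(x/1e3,y/1e3,r/1e3,z/1e3));return np.array([p[:,0].min(),p[:,0].max(),p[:,1].min(),p[:,1].max()])
s=least_squares(lambda q:(bb(q[0],q[1],32,-18.6)-[253.3,388.8,222.5,0])[:3],[0,0]);print(s.x,s.fun)
s=least_squares(lambda q:(bb(q[0],q[1],11,-50.6)-[0,0,0,348.3])[3:],[0,0]);print(s.x,s.fun)
s=least_squares(lambda q:(bb(q[0],q[1],32,q[2])-[253.3,388.8,222.5,0])[:3],[0,0,-18]);print('free z',s.x,s.fun)
E
```

```text
[2.78975282 0.06210967] [-2.01661677  2.01730945  0.26289189]
[3.84199496e+00 1.62321116e-03] [1.26216264e-08]
free z [  1.64919312   0.06416871 -13.53575832] [-4.77484718e-12 -2.52953214e-11 -1.30171429e-11]
```

Emit:
{"name": "servo_tool", "arguments": {"targets": "0 -0.024 0 3 15 -3 12; 0 0 0 5 30 0 12; 0 0 0 6.5 38 0 12; 0 0 0 6.5 38 0 12; 0 0 0 6.5 38 0 12; 0 0 0 6.5 38 0 12; 0 0 0 6.5 38 0 12; 0 0 0 6.5 38 0 12"}}

```text
time: 43.42
tool_pos: [0.5358, -0.0718, 0.1469]
tcp_rot: [-1.134, -2.891, 0.002]
wrist_force: [0.8, 0.0, -0.8]
width: 0.238
```

```bash
python3 plan.py 676 120 150 0.838
```

```text
t 43.42 pos [535.8 -71.8 146.9] jaw 0.824 q6 -1.01 w 20.3 F [ 0.8  0.  -0.8]
tool delta [ 27.7 235.9  -5.6] rows 7 each [ 4.  33.7 -0.8] turn [-0.015 -0.034 -0.015]
delta with final orientation: [ 24.1 236.3  -3.1]
```

Emit:
{"name": "servo_tool", "arguments": {"targets": "-0.015 -0.034 -0.015 4 33 -6 12; 0 0 0 4 38 -2 12; 0 0 0 4 38 -2 12; 0 0 0 4 38 -2 12; 0 0 0 3 32 -2 12; 0 0 0 2 16 -2 12"}}

```text
time: 43.92
tool_pos: [0.6455, 0.1007, 0.1432]
tcp_rot: [-1.108, -2.912, 0.013]
wrist_force: [0.4, -0.5, -0.8]
width: 0.236
```

```bash
python3 st.py 676 120 130 0.838
```

```text
t 44.12 pos [643.7  97.4 143.5] jaw 0.843 q6 -0.73 w 20.6 F [ 0.3 -0.2 -2.1]
tool delta [-9.3 38.6 12.6] rows 2 each [-4.6 19.3  6.3] turn [-0.019 -0.02   0.005]
delta with final orientation: [-8.8 38.4 13.5]
```

```bash
python3 - <<'E'
from h import *
for n,(x0,y0,w,h) in {"scene":(360,180,140,110),"side":(290,140,140,110)}.items():
    im=read_camera(n)["image"][y0:y0+h,x0:x0+w,::-1];s=5
    im=cv2.resize(im,None,fx=s,fy=s,interpolation=cv2.INTER_CUBIC)
    for k in range(0,w,20): cv2.putText(im,str(x0+k),(k*s,12),0,.35,(255,255,255),1)
    for k in range(0,h,20): cv2.putText(im,str(y0+k),(0,k*s+4),0,.35,(255,255,255),1)
    cv2.imwrite(f"pics/{n}_jar.png",im)
E
python3 wr.py w26 676,120,32,84 574.7,182,21,62
```

```text
(no output)
```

View pics/scene_jar.png

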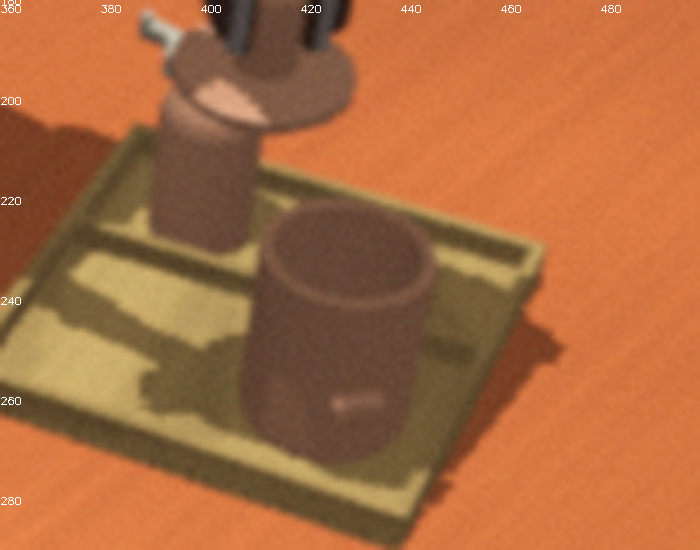

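View pics/side_jar.png

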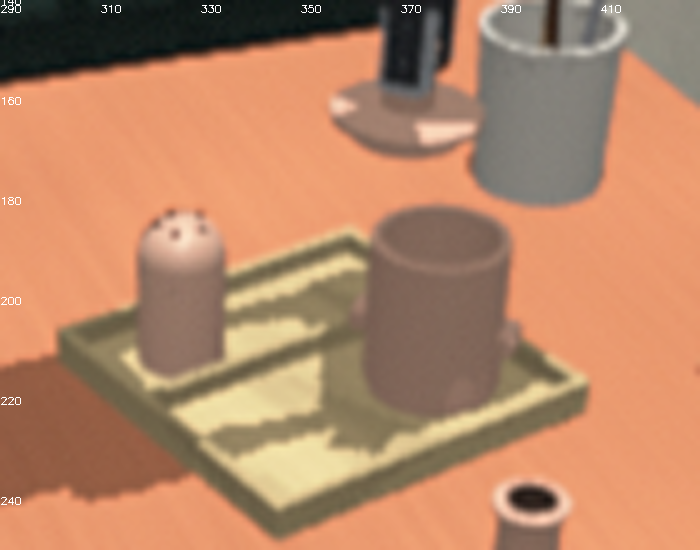

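View pics/w26.png

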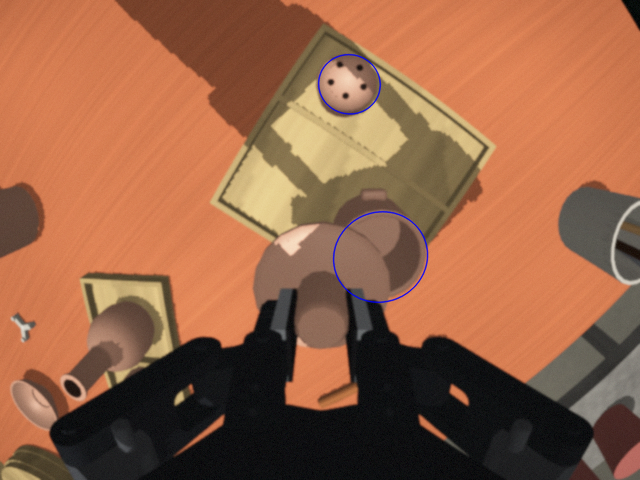

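```bash
python3 - <<'E'
from h import *
def fit(L):
    f=lambda p:np.nan_to_num(np.concatenate([bbox(n,p[0],p[1],[(r/1e3,z/1e3) for r,z in pr])-m for pr,n,m in L]))
    s=least_squares(f,[.6,.1],diff_step=1e-4);return np.round(s.x*1000,1),np.round(s.fun,1)
N=np.nan
print("jar",fit([([(32,84)],'scene',(412.4,447.4,220.2,241.6)),([(32,84)],'side',(363.6,392.2,181,194.6))]))
z=143.5+4.6
print("lid",fit([([(32,z+8),(32,z+14)],'scene',(392.6,431.2,N,206.2)),([(32,z+8),(32,z+14)],'side',(355.8,386.6,155.8,171.8))]))
E
python3 plan.py 676 120 130 .838
```

```text
jar (array([675.5, 118.9]), array([-1.2, -0.2, -0.9,  0. ,  0.6,  1. , -1.5, -1.2]))
lid (array([642.6,  95.4]), array([-0.3, -1. ,  0. ,  0.5,  0. ,  0.6, -1.9, -1.6]))
t 44.27 pos [644.2  96.1 145.3] jaw 0.84 q6 -0.73 w 20.4 F [ 0.4 -0.6 -0.7]
tool delta [-8.  39.3 14.5] rows 2 each [-4.  19.6  7.3] turn [-0.017 -0.019  0.002]
delta with final orientation: [-7.6 39.  15.3]
```

Emit:
{"name": "servo_tool", "arguments": {"targets": "-0.017 -0.019 0.002 -4 15 0 12; 0 0 0 -4 18 5 12; 0 0 0 -1 7 8 12; 0 0 0 0 0 6 12"}}

```text
time: 44.6
tool_pos: [0.6805, 0.1172, 0.1278]
tcp_rot: [1.132, 2.922, 0.006]
wrist_force: [0.5, -0.1, -2.2]
width: 0.24
```

```bash
python3 st.py 676.5 119.8 95 0.838
```

```text
t 44.8 pos [678.6 116.4 127.5] jaw 0.831 q6 -0.7 w 20.6 F [-1.2 -0.1 -1.5]
tool delta [ 4.   1.  32.5] rows 1 each [ 4.   1.  32.5] turn [ 0.004  0.005 -0.007]
delta with final orientation: [ 3.9  1.1 32.5]
```

Emit:
{"name": "servo_tool", "arguments": {"targets": "0.004 0.005 -0.007 3.9 1.1 6 12; 0.001 0.001 0 0 0 10 12; 0.001 0.001 0 0 0 6 12; 0 0 0 0 0 3 12"}}

```text
time: 45.13
tool_pos: [0.6766, 0.1194, 0.1027]
tcp_rot: [-1.125, -2.932, 0.0]
wrist_force: [-1.2, 0.0, -0.6]
width: 0.236
```

```bash
python3 st.py 676.5 119.8 95 0.838
```

```text
t 45.33 pos [677.2 119.5 103.7] jaw 0.838 q6 -0.7 w 20.3 F [-0.4 -0.1 -1.6]
tool delta [ 0.7 -0.2  8.7] rows 1 each [ 0.7 -0.2  8.7] turn [ 0. -0.  0.]
delta with final orientation: [ 0.7 -0.2  8.7]
```

Emit:
{"name": "servo_tool", "arguments": {"targets": "0 0 0 0.7 0 5 12; 0 0 0 0 0 5 12; 0 0 0 0 0 3 12"}}

```text
time: 45.58
tool_pos: [0.6784, 0.1202, 0.092]
tcp_rot: [1.124, 2.93, 0.003]
wrist_force: [-0.1, 0.3, -1.4]
width: 0.24
```

```bash
python3 st.py 676.5 119.8 80 0.838; python3 - <<'E'
from h import *
s=bot.read_state();p=s["tool_pos"];z=p[2]+.0046
for n,(x0,y0,w,h) in {"scene":(390,190,80,90),"side":(340,140,80,90)}.items():
    im=np.ascontiguousarray(read_camera(n)["image"][y0:y0+h,x0:x0+w,::-1]);k=6
    im=cv2.resize(im,None,fx=k,fy=k,interpolation=cv2.INTER_CUBIC)
    for (x,y,r,zz,col) in ((p[0],p[1],.032,z+.008,(255,0,0)),(p[0],p[1],.032,z+.014,(255,0,0)),(.6755,.119,.032,.084,(0,255,0))):
        q=(proj(n,circ(x,y,r,zz))-[x0,y0]+.5)*k
        cv2.polylines(im,[np.round(q).astype(np.int32)],True,col,1,cv2.LINE_AA)
    cv2.imwrite(f"pics/{n}_al.png",im)
a=cv2.imread("pics/scene_al.png");b=cv2.imread("pics/side_al.png");cv2.imwrite("pics/al.png",cv2.resize(np.hstack([a,b]),(800,450)))
E
```

```text
t 45.78 pos [678.2 120.2  92.2] jaw 0.838 q6 -0.7 w 20.3 F [ 0.3  0.2 -0.7]
tool delta [ 1.1 -1.5 12.2] rows 1 each [ 1.1 -1.5 12.2] turn [0.003 0.002 0.   ]
delta with final orientation: [ 1.1 -1.4 12.2]
```

View pics/al.png

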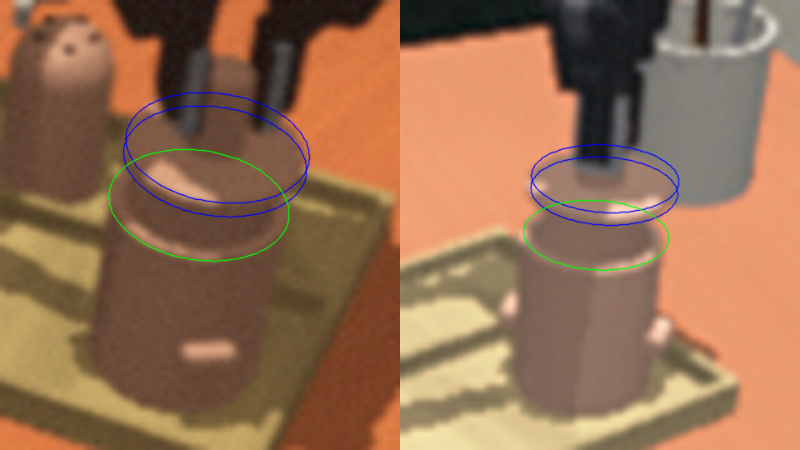

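Emit:
{"name": "servo_tool", "arguments": {"targets": "0.003 0.002 0 1.2 -2.2 2 12; 0 0 0 0 0 3 12; 0 0 0 0 0 2 12"}}

```text
time: 46.13
tool_pos: [0.677, 0.1194, 0.0865]
tcp_rot: [1.124, 2.931, 0.002]
wrist_force: [-0.5, -0.3, -0.3]
width: 0.241
```

```bash
python3 st.py 675.8 119.3 72 0.838; python3 - <<'E'
from h import *
P=[]
for n,(x0,y0,w,h) in {"scene":(390,190,80,90),"side":(340,140,80,90)}.items():
    im=np.ascontiguousarray(read_camera(n)["image"][y0:y0+h,x0:x0+w,::-1]);P.append(cv2.resize(im,(400,450),interpolation=cv2.INTER_CUBIC))
cv2.imwrite("pics/al2.png",np.hstack(P))
E
```

```text
t 46.33 pos [676.8 119.5  86.5] jaw 0.838 q6 -0.7 w 20.1 F [-0.4  0.2 -1.1]
tool delta [ 0.7 -0.8 14.5] rows 1 each [ 0.7 -0.8 14.5] turn [0.002 0.002 0.   ]
delta with final orientation: [ 0.7 -0.8 14.5]
```

View pics/al2.png

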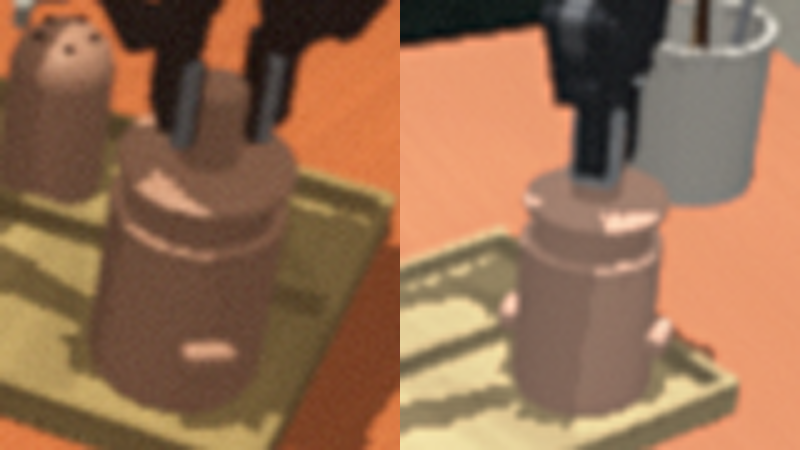

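Emit:
{"name": "servo_tool", "arguments": {"targets": "0.002 0.002 0 0.5 -1.6 2 12; 0 0 0 0 0 2 12; 0 0 0 0 0 2 12"}}

```text
time: 46.68
tool_pos: [0.6762, 0.1186, 0.0813]
tcp_rot: [1.125, 2.932, 0.001]
wrist_force: [0.5, 0.9, -1.4]
width: 0.232
```

```bash
python3 st.py 675.4 118.6 72 0.838
```

```text
t 46.88 pos [675.9 118.7  81.1] jaw 0.838 q6 -0.7 w 20.8 F [-0.5 -0.4 -0.8]
tool delta [ 0.4 -0.4  9.1] rows 1 each [ 0.4 -0.4  9.1] turn [0.001 0.    0.   ]
delta with final orientation: [ 0.4 -0.4  9.1]
```

Emit:
{"name": "servo_tool", "arguments": {"targets": "0.001 0 0 0.3 -0.3 1.2 12; 0 0 0 0 0 1.2 12; 0 0 0 0 0 1.2 12"}}

```text
time: 47.13
tool_pos: [0.6759, 0.1187, 0.0778]
tcp_rot: [1.125, 2.932, -0.0]
wrist_force: [-0.0, -0.1, -1.5]
width: 0.239
```

```bash
python3 st.py 675.4 118.6 72 0.838
```

```text
t 47.33 pos [675.8 118.7  77.7] jaw 0.838 q6 -0.7 w 20.0 F [ 0.  -0.1 -1.5]
tool delta [ 0.2 -0.3  5.7] rows 1 each [ 0.2 -0.3  5.7] turn [-0.     0.001  0.   ]
delta with final orientation: [ 0.2 -0.3  5.7]
```

Emit:
{"name": "servo_tool", "arguments": {"targets": "0 0 0 0 0 1.2 12; 0 0 0 0 0 1.2 12; 0 0 0 0 0 1.2 12"}}

```text
time: 47.58
tool_pos: [0.6763, 0.1187, 0.0744]
tcp_rot: [1.124, 2.932, 0.0]
wrist_force: [-0.6, -0.6, -0.1]
width: 0.235
```

```bash
python3 st.py 675.4 118.6 72 0.838
```

```text
t 47.78 pos [676.1 118.7  74.3] jaw 0.838 q6 -0.7 w 20.0 F [-0.2  0.5 -1. ]
tool delta [ 0.4 -0.6  2.3] rows 1 each [ 0.4 -0.6  2.3] turn [0.    0.001 0.   ]
delta with final orientation: [ 0.4 -0.6  2.3]
```

No contact at 74.3, which is below where the plug would hit the rim (79.4), so the plug is in the mouth.

Emit:
{"name": "servo_tool", "arguments": {"targets": "0 0 0 0 0 1 12; 0 0 0 0 0 1 12; 0 0 0 0 0 1 12"}}

```text
time: 48.03
tool_pos: [0.6765, 0.1188, 0.0716]
tcp_rot: [1.124, 2.931, 0.001]
wrist_force: [0.1, -0.3, -0.7]
width: 0.24
```

```bash
python3 st.py 675.4 118.6 71.4 0.838
```

```text
t 48.23 pos [676.4 118.8  71.5] jaw 0.838 q6 -0.7 w 20.3 F [-0.2  0.7 -0.4]
tool delta [ 0.6 -0.8  0.1] rows 1 each [ 0.6 -0.8  0.1] turn [0.001 0.002 0.   ]
delta with final orientation: [ 0.6 -0.8  0.1]
```

Emit:
{"name": "servo_tool", "arguments": {"targets": "0 0 0 0 0 0.8 12; 0 0 0 0 0 0.8 12"}}

```text
time: 48.4
tool_pos: [0.6766, 0.1188, 0.0714]
tcp_rot: [1.124, 2.931, 0.001]
wrist_force: [-2.7, -0.6, 4.4]
width: 0.236
```

```bash
python3 st.py 675.4 118.6 71.4 0.838
```

```text
t 48.6 pos [676.6 118.7  71.4] jaw 0.838 q6 -0.7 w 20.4 F [-2.7 -0.7  5.1]
tool delta [ 0.8 -0.9  0. ] rows 1 each [ 0.8 -0.9  0. ] turn [0.001 0.002 0.   ]
delta with final orientation: [ 0.8 -0.9  0. ]
```

Emit:
{"name": "servo_tool", "arguments": {"targets": "0 0 0 0 0 0 60; 0 0 0 0 0 0 60; 0 0 0 0 0 0 60; 0 0 0 0 0 0 60; 0 0 0 0 0 -10 60; 0 0 0 0 0 -20 60; 0 0 0 0 0 -35 60; 0 0 0 0 0 -35 60"}}

```text
time: 49.27
tool_pos: [0.6689, 0.1178, 0.1616]
tcp_rot: [-1.119, -2.918, 0.015]
wrist_force: [0.9, 0.5, 0.2]
width: 0.707
```

Emit:
{"name": "servo_tool", "arguments": {"targets": "0 0 0 30 0 -25 60; 0 0 0 38 0 -10 60; 0 0 0 38 0 0 60; 0 0 0 38 0 0 60; 0 0 0 30 0 0 60; 0 0 0 15 0 0 60"}}

```text
time: 49.77
tool_pos: [0.5352, 0.247, 0.2164]
tcp_rot: [1.136, 2.923, 0.009]
wrist_force: [-0.5, 0.7, -0.2]
width: 0.698
```

```bash
python3 st.py 675.4 118.6 200 0.838; python3 - <<'E'
from h import *
for n in("scene","side"):
    im=read_camera(n)["image"][:,:,::-1];cv2.imwrite(f"pics/{n}_end.png",im)
a=cv2.imread("pics/scene_end.png")[150:300,350:500];b=cv2.imread("pics/side_end.png")[130:280,270:420]
cv2.imwrite("pics/end_z.png",cv2.resize(np.hstack([a,b]),(800,400),interpolation=cv2.INTER_CUBIC))
E
```

```text
t 49.97 pos [537.6 245.  215.6] jaw 0.829 q6 -0.44 w 60.1 F [ 0.7 -0.4  0.1]
tool delta [-186.9   -0.2   16.6] rows 5 each [-37.4  -0.    3.3] turn [ 0.006  0.005 -0.009]
delta with final orientation: [-186.9   -1.8   15.6]
```

View pics/scene_end.png

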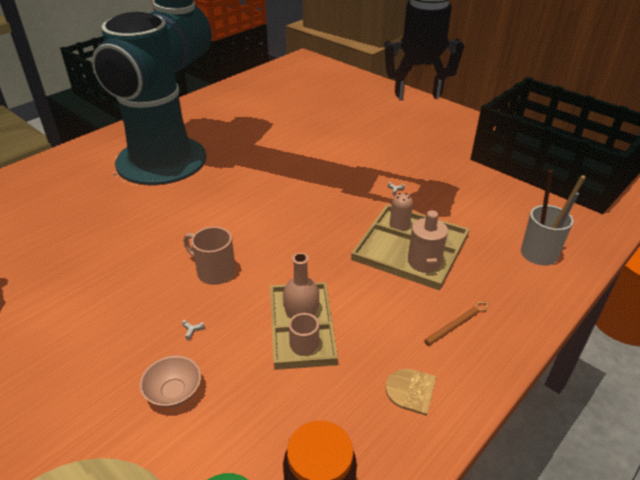

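View pics/end_z.png

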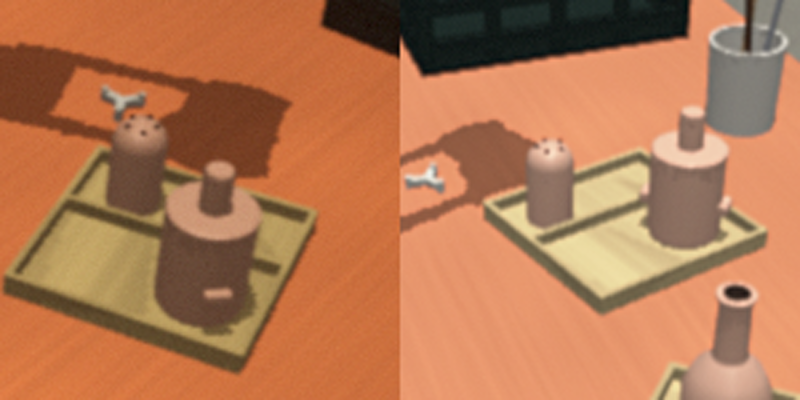

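View pics/side_end.png

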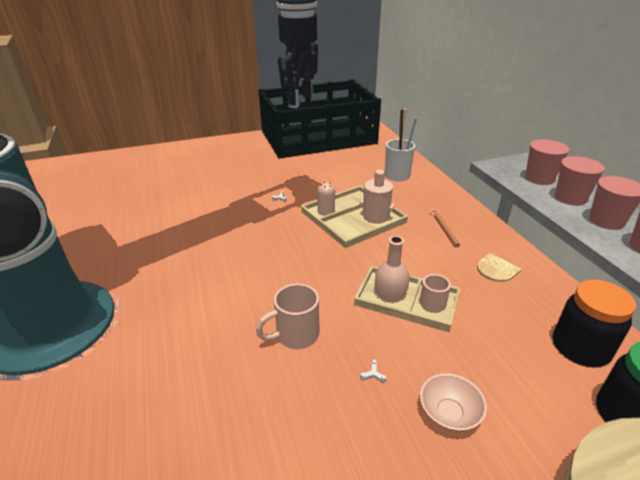

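The end pictures show all four pieces upright in the right compartments. The lid's disc sits flush on the jar rim, and the mug and dish are where they were.

```bash
python3 - <<'E'
from workcell import bot, finish_job
print(bot.read_state()["joint_vel"].round(3)); print(finish_job())
E
```

```text
[-0.011  0.009  0.002  0.003 -0.     0.002]
the job is handed in; nothing more can be done
None
```

I made up both orders and handed the job in at about 50 s. The flask and cup stand in the oblong tray. The jar, with its lid on, and the shaker stand in the square tray.

**Last checks**
- **Placing:** Each piece touched down within about 0.2 mm of the height I had worked out, with 5 to 12 N at the wrist. The lid met the rim at its seating height, and the end pictures show it flush and level.
- **Standing:** In the end pictures every piece stands upright in its compartment, the mug and dish look unmoved, and the gripper is clear.
- **Lid centring:** The lid's centring on the jar was judged by eye from the two fixed cameras, to about 2 mm. I did not measure it again after letting go.

**What disagreed**
- **Finger ends:** In the pictures the finger ends sat some 25 to 40 mm behind the stated TCP, depending on the opening. My first try at the cup therefore closed above its rim and touched nothing. I opened again, went lower and gripped it properly.
- **Jar and shaker grips:** These came before I noticed the offset, so both were held near the top edge of their straight sides. Both were set down without slipping.

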